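# Fill the paint rack and ready the varnish brush over the craft house

## Task

Get the painting place ready for the little card house: first put the two spare paint pots that stand on the table into the two empty wells of the wooden pot rack, fully down and upright, leaving the pots already there alone. Then draw the flat brush up out of its leaning holder, turn it level and finish while still holding it in the gripper, level and still, with its bristles over the middle of the house's roof, about 5 cm above the ridge. Do not touch the house with the brush, and do not shift the house or the other things on the table.

Things in the scene. Friction and masses are not known exactly. Their poses are not given: they have to be found in the camera images.
- rack: wooden pot rack, fixed to the table: board 70 mm (x) by 275 mm (y), 28 mm tall, five round wells in a row along its y, 54 mm apart, the middle one at its centre; wells 41 mm across, 18 mm deep, dark floor 10 mm above the table. Two are empty; which ones varies. Origin at the centre of its underside; turned about the vertical
- well0 (a point): centre of the mouth of the rack's well number 0 (of 0 to 4, along the rack's +y), 28 mm above the table; the well's floor is 18 mm below it
- well1 (a point): centre of the mouth of the rack's well number 1 (of 0 to 4, along the rack's +y), 28 mm above the table; the well's floor is 18 mm below it
- well2 (a point): centre of the mouth of the rack's well number 2 (of 0 to 4, along the rack's +y), 28 mm above the table; the well's floor is 18 mm below it
- well3 (a point): centre of the mouth of the rack's well number 3 (of 0 to 4, along the rack's +y), 28 mm above the table; the well's floor is 18 mm below it
- well4 (a point): centre of the mouth of the rack's well number 4 (of 0 to 4, along the rack's +y), 28 mm above the table; the well's floor is 18 mm below it
- pot0: paint pot, plain straight cylinder 38 mm in diameter and 50 mm tall (grey, with a white cap of the same diameter as its top 14 mm); origin at the centre of its underside, z up; about 60 g, loose; already in a well of the rack, its top 32 mm above the rack; leave it there
- pot1: paint pot, plain straight cylinder 38 mm in diameter and 50 mm tall (grey, with a white cap of the same diameter as its top 14 mm); origin at the centre of its underside, z up; about 60 g, loose; already in a well of the rack, its top 32 mm above the rack; leave it there
- pot2: paint pot, plain straight cylinder 38 mm in diameter and 50 mm tall (grey, with a white cap of the same diameter as its top 14 mm); origin at the centre of its underside, z up; about 60 g, loose; already in a well of the rack, its top 32 mm above the rack; leave it there
- spare0: paint pot, plain straight cylinder 38 mm in diameter and 50 mm tall (grey, with a white cap of the same diameter as its top 14 mm); origin at the centre of its underside, z up; about 60 g, loose; a spare standing on the open table; goes into an empty well (either spare into either one)
- spare1: paint pot, plain straight cylinder 38 mm in diameter and 50 mm tall (grey, with a white cap of the same diameter as its top 14 mm); origin at the centre of its underside, z up; about 60 g, loose; a spare standing on the open table; goes into an empty well (either spare into either one)
- holder: dark wood brush holder, fixed to the table: slab 130 x 80 x 12 mm with a square-cut tube (27 x 35 mm outside, 17 x 25 mm inside, 70 mm deep) leaning 35 degrees from the vertical towards the holder's +x; draw the brush out along the tube. Origin at the centre of the slab's underside, z up
- holder_mouth (a point): centre of the mouth of the holder's leaning tube, about 79 mm above the table
- brush: flat varnish brush 220 mm long, 90 g, loose, handle down in the holder. Origin: centre of the handle's foot; z along the brush to the bristles, y across its width, x through its thickness (the side facing down as it leans). Pale handle 22 (y) x 14 (x) mm from 0 to 135 mm (70 to 135 stands clear), steel ferrule 40 x 15 to 165, dark stiff bristles 39 x 13 to 220. Centre of mass about 125 mm up
- bristles (a point): middle of the brush's bristles, 192.5 mm from the foot of the handle on the brush's z axis
- house: small card house with a gable roof, loose, about 300 g: walls 100 mm (x) by 80 mm (y), eaves at about 95 mm, roof ridge along its x at 141 mm, roof 112 mm long; round window and door on its +x face. Origin at the centre of its underside, z up
- ridge (a point): middle of the roof's ridge, 141 mm above the table
- cup: grey plastic cup, 70 mm across, 80 mm tall, loose; leave alone. Origin at the centre of its underside
- tub: white glue tub with a cork-coloured lid, 84 mm across, 58 mm tall, loose; leave alone. Origin at the centre of its underside
- stamp: wooden hand stamp, block 60 x 40 x 20 mm with a knob, 55 mm tall, loose; leave alone. Origin at the centre of its underside
Things that resemble listed ones, but are neither listed nor needed, are in the scene too. Of the things like the brush, leave any that is green or orange; of the rest the larger one is meant.

How it is judged:
By the outcome, as a careful person would: the job done as asked, in the order asked, and still so for the second after the job is handed in, while the arm keeps its last pose, push and grip.
It also fails if it takes over 58 s, if anything falls off the work surface, if the arm or the gripper's body presses on something with over 40 N, if the wrist force passes 120 N, or if a joint passes its speed limit or range.

## Robot

A 7-joint arm with a two-finger parallel gripper is mounted at the origin on the work surface. World frame = base frame: x ahead of the robot, y to its left, z up, the work surface at z = 0. Lengths are in m, angles in rad, forces in N, time in s.
With the tool pointing down it reaches from about 0.4 to 0.9 m from the base axis. Payload 5.5 kg.
Tool frame: the origin (TCP) lies at the very end of the fingers, on their centre line; the grasp point (between the pads) lies 19 mm behind it; z points along the fingers, y is the line along which they close (so a half turn about z gives the same grasp; the last joint's range is limited). The gripper opens to 92 mm and grips with 3 to 60 N. Pads are 19 mm wide; open, the fingers measure 130 mm over their backs; the gripper's body (75 mm by 190 mm) begins 47 mm behind the grasp point.
Start: joints at [1.58, 0.501, -0.427, 1.55, 0.221, 1.138, -0.21], TCP at [0.163, -0.629, 0.191] pointing down, gripper open.
Joint ranges: [-2.88, 2.88], [-0.31, 2.03], [-1.54, 1.56], [0.2, 2.42], [-1.41, 4.55], [0.19, 2.02], [-2.57, 2.57]. Speed limits (rad/s): [2.57, 2.57, 3.14, 3.14, 3.14, 3.14, 3.14].

## Interface

Orientations are given as [roll, pitch, yaw] about the fixed x, y, z axes, in that order (R = Rz(yaw) Ry(pitch) Rx(roll)).
In Python, from rig import sense, snapshot, job_done, boxes_of gives the robot as it stands.
- The arm moves only by the tool apply_moves, never from a script. Its arguments are lists of equal length, an entry for each row: "angular": the turn, a rotation vector about the tool's x, y, z each as a share of 4 degrees, from -1 to 1, a list of three; "dp": the shift along the tool's x, y, z each as a share of 3 cm, from -1 to 1, a list of three; "grip": the opening, from 0 (shut) to 1 (fully open). In form: {"angular": [[rx, ry, rz], ...], "dp": [[tx, ty, tz], ...], "grip": [grip, ...]}. A call has exactly 10 rows; each row shifts and turns the commanded pose from where the row before left it, along the tool's axes as they then stand; what a row does not reach is not made up. A row lasts 1/12 s, in which the tool goes at most 41.7 mm and 7.16 degrees, less where a joint would pass 70% of its speed; a pose out of reach is approached as far as the arm can. A call with a number of a shift or a turn outside -1 to 1 is refused whole. A call with a gripper value outside its range is refused whole. The fingers move at their own pace and stop on an object; "force" is the grip in N (left out, the last holds). Time passes only in rows, so rows that do not move let the fingers close, or fill a call up. It gives the time, the measured TCP pose, the force, the opening and the grip force at its end, in the units of the state.
- sense(): the state, without advancing time (a new reading comes with each control period).
- snapshot(name): name is "scene" or "top" or "wrist"; returns a dict with "color" (384x512x3 uint8, red, green, blue), "depth" (384x512 float32, m along the optical axis (not along the pixel's ray), 0 where there is no reading), "mtx" (3x3 intrinsics, pixels), "rvec" (rotation vector, rad) and "tvec" (3), from world to camera coordinates, as OpenCV has them. Camera axes: x right, y down, z forward; pixel columns grow to the right and rows downward; lengths in m; the calibration is good to about 2 mm. A picture is of the moment at which its call begins.
- job_done(): hands the job in; it is judged then, once.
Trained networks look in the newest picture that a camera, given by its name, has taken for a name from the list of things; names that differ only in an ending like _2 or _b are one class to them, and where a whole thing is asked for, a point or a joint stands for the part that bears it (a point fixed in the world has none). Each returns a list of dicts, best first, with "confidence" (0 to 1); they miss things now and then, are a little off and sometimes report something else, mostly with a low value. They report only what shows in the picture. A call takes as long as a camera call. They do not tell look-alikes from the thing itself.
- boxes_of(query, camera): "bbox" ([left, top, width, height] in pixels, round what is visible of it).
The state is a dict: "t": time; "joints": joint angles; "qd": joint speeds; "joint_efforts": joint torques, N m; "tool_pos": TCP position; "orientation": TCP orientation; "force": force on the tool from outside, world axes, zero at the start; "wrist_torque": the same for the moment, N m; "opening": finger opening in m; "grasp_force": force on a finger pad.
Only numpy, scipy, OpenCV 4.12 (cv2) and the standard library are available. Lean on these libraries where they do the work, as an engineer would, in place of code of your own. Each camera call takes 0.05 s, during which the arm holds its last target. There are 200 camera calls.

## Working session

There is one attempt and no reset: what is moved stays moved. The work goes in short steps, Python scripts to look and compute and a tool call to move; the robot and the scene stay as the last step left them, time stands still between calls to the robot, and variables do not carry over. Pictures are saved under pics/ and viewed, at most 10 in all, crops included, and the job is handed in when it is done.

Besides the shell and the picture viewer there is one more tool, called after "Call:" in YAML: its name, and indented under it one key for each argument. apply_moves: Moves the arm, as the interface text tells. Its arguments: {"type":"object","properties":{"angular":{"type":"array"},"dp":{"type":"array"},"grip":{"type":"array"},"force":{"type":"number"}},"required":["angular","dp","grip"]}

```bash
mkdir -p pics; ls; python3 - <<'E'
from rig import *
import cv2,numpy as np
s=sense();print(s['t'],s['tool_pos'],s['orientation'],s['opening'])
ims=[]
for c in ("scene","top"):
    d=snapshot(c);np.savez(f"pics/{c}0.npz",**d)
    print(c,d['mtx'].round(1).tolist(),np.ravel(d['rvec']).round(3),np.ravel(d['tvec']).round(3))
    cv2.imwrite(f"pics/{c}0.png",cv2.resize(d['color'][:,:,::-1],(800,600)))
    for q in ("rack","spare0","holder","brush","house","cup","tub","stamp"):
        print(q,[(np.round(b['bbox']).astype(int).tolist(),round(b['confidence'],2)) for b in boxes_of(q,c)])
E
```

```text
pics
0.0 [ 0.1629554  -0.62841058  0.19025068] [-3.13957956e+00 -5.92346806e-05  2.53874280e-01] 0.09147182743886621
scene [[354.4, 0.0, 263.8], [0.0, 354.4, 193.8], [0.0, 0.0, 1.0]] [ 2.411  0.978 -0.271] [-0.486 -0.226  1.219]
rack [([149, 234, 98, 92], 0.77), ([234, 150, 48, 40], 0.72)]
spare0 [([125, 242, 19, 15], 0.68), ([181, 218, 15, 12], 0.5), ([278, 97, 16, 30], 0.17)]
holder [([234, 153, 45, 38], 0.73)]
brush [([340, 114, 33, 56], 0.87), ([250, 138, 38, 25], 0.78), ([187, 266, 15, 17], 0.7), ([221, 318, 66, 19], 0.65), ([216, 112, 33, 30], 0.63)]
house [([290, 127, 47, 57], 0.92), ([234, 154, 45, 36], 0.56)]
cup [([275, 98, 20, 28], 0.91), ([235, 152, 42, 36], 0.59)]
tub [([282, 252, 34, 39], 0.82), ([146, 236, 100, 91], 0.44)]
stamp [([320, 227, 22, 24], 0.76)]
top [[397.2, 0.0, 254.5], [0.0, 397.2, 185.7], [0.0, 0.0, 1.0]] [ 2.101 -2.156  0.209] [0.087 0.601 1.282]
rack [([281, 178, 87, 18], 0.63), ([284, 182, 17, 14], 0.6)]
spare0 [([297, 221, 9, 13], 0.64), ([342, 234, 13, 12], 0.62), ([282, 178, 82, 21], 0.58), ([288, 183, 8, 12], 0.32)]
holder [([208, 210, 29, 42], 0.76)]
brush [([106, 165, 41, 58], 0.95), ([204, 196, 21, 31], 0.94), ([192, 261, 14, 56], 0.75), ([292, 122, 40, 28], 0.74)]
house [([162, 177, 34, 40], 0.63)]
cup [([137, 247, 25, 22], 0.55)]
tub [([255, 124, 25, 25], 0.8), ([210, 211, 27, 38], 0.55)]
stamp [([220, 135, 14, 21], 0.76)]
```

View pics/scene0.png

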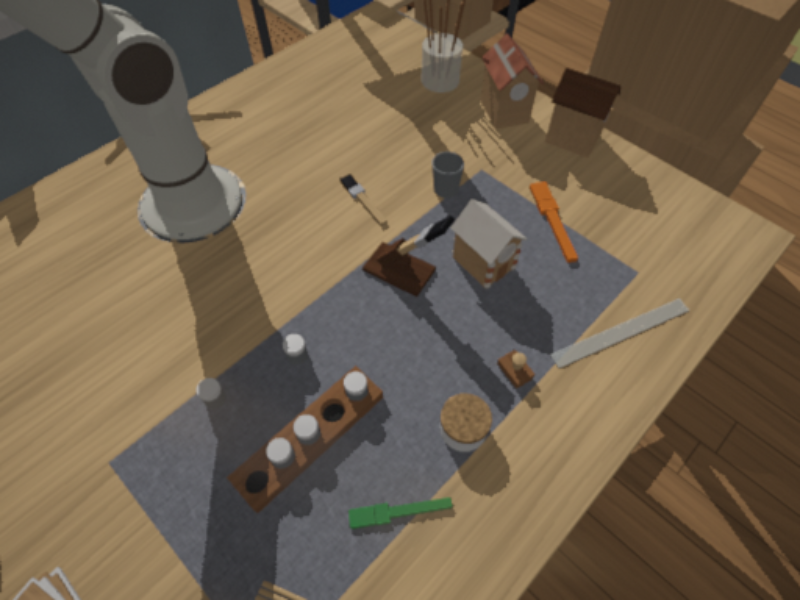

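View pics/top0.png

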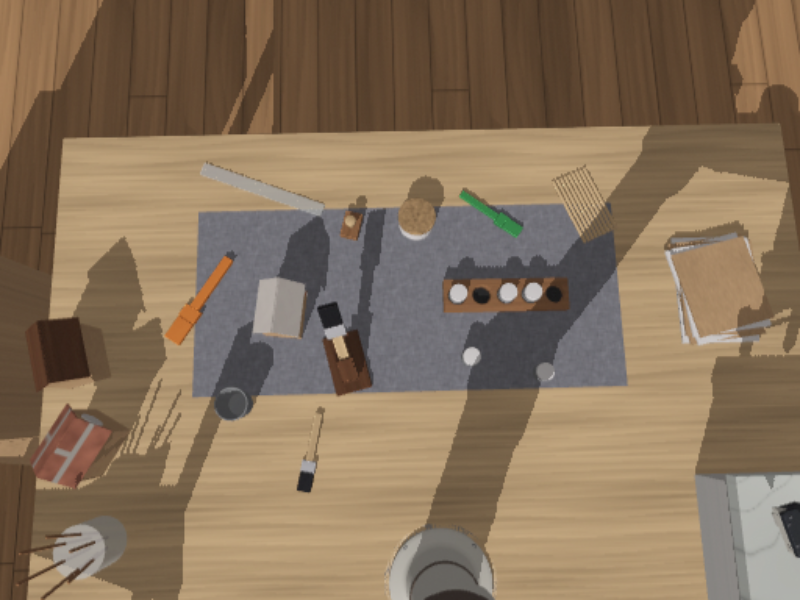

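The scene picture shows empty wells at (257,480) and (333,410), the spares at (294,344) and (208,389), and the brush in its holder with bristles at (440,228). The house is at (487,243). The other houses, the small loose brush and the green and orange ones are look-alikes. The top picture agrees: holder (348,365), bristles (330,315), house (280,307).

```bash
cat >h.py <<'E'
import numpy as np,cv2
def cloud(d):
    K=d['mtx'];R,_=cv2.Rodrigues(d['rvec']);t=np.ravel(d['tvec'])
    v,u=np.mgrid[:384,:512];z=d['depth']
    P=np.stack([(u-K[0,2])/K[0,0]*z,(v-K[1,2])/K[1,1]*z,z],-1)
    P=(P-t)@R; P[z==0]=np.nan
    return P
E
python3 - <<'E'
from h import *
for c in("scene","top"):
    d=dict(np.load(f"pics/{c}0.npz"));P=cloud(d);C=d['color'].astype(int)
    print(c)
    def win(px,r):
        # 800x600 px window -> original
        u,v=np.array(px)*0.64;return slice(int(v-r),int(v+r+1)),slice(int(u-r),int(u+r+1))
    W={"scene":dict(table=(380,330),s0=(294,344),s1=(208,389),rack=(306,437),house=(487,243),brush=(430,245),tub=(466,420),stamp=(515,365),cup=(448,175)),
       "top":dict(table=(400,330),s0=(472,356),s1=(545,372),rack=(506,294),house=(280,307),brush=(340,340),tub=(416,217),stamp=(351,223),cup=(232,403))}[c]
    for k,px in W.items():
        r={"table":3,"rack":60,"house":35,"brush":35,"tub":25,"stamp":16,"cup":22}.get(k,11)
        sl=win(px,r);Q=P[sl].reshape(-1,3);col=C[sl].reshape(-1,3)
        ok=~np.isnan(Q[:,0]);Q=Q[ok];col=col[ok]
        if k=="table":print(k,Q.mean(0).round(4),Q.std(0).round(4));continue
        if k=="rack":
            q=Q[(Q[:,2]>.022)&(Q[:,2]<.034)&(col[:,0]>col[:,2]+20)];r_=cv2.minAreaRect(q[:,:2].astype(np.float32));print(k,len(q),q[:,2].mean().round(4),np.round(r_[0],4),np.round(r_[1],4),r_[2]);continue
        if k[0]=="s" and k!="stamp":
            q=Q[(Q[:,2]>.043)&(Q[:,2]<.058)];print(k,len(q),np.median(q[:,2]).round(4),((q.max(0)+q.min(0))/2).round(4),np.ptp(q,axis=0).round(3));continue
        if k=="house":
            q=Q[Q[:,2]>.135];print(k,len(q),Q[:,2].max().round(4))
            if len(q)>3:
                m=q.mean(0);w,V=np.linalg.eigh(np.cov(q[:,:2].T));print("  ridge",m.round(4),V[:,1].round(3),np.ptp(q[:,:2]@V[:,1]).round(3))
            q=Q[Q[:,2]>.085];r_=cv2.minAreaRect(q[:,:2].astype(np.float32));print("  rect",np.round(r_[0],4),np.round(r_[1],4),r_[2]);continue
        if k=="brush":
            dk=(col.max(1)<60)&(Q[:,2]>.14);print("bristle",dk.sum(),Q[dk].mean(0).round(4),Q[dk].min(0).round(3),Q[dk].max(0).round(3))
            q=Q[Q[:,2]>.1];print("all>0.1",len(q),q.min(0).round(3),q.max(0).round(3))
            for z0 in np.arange(.08,.22,.01):
                q=Q[abs(Q[:,2]-z0)<.005]
                if len(q)>2:print("  ",round(z0,3),len(q),q.mean(0).round(4),col[abs(Q[:,2]-z0)<.005].mean(0).round())
            q=Q[(Q[:,2]>.008)&(Q[:,2]<.016)];r_=cv2.minAreaRect(q[:,:2].astype(np.float32));print("  slab",len(q),np.round(r_[0],4),np.round(r_[1],4),r_[2]);continue
        q=Q[Q[:,2]>.01];print(k,q.min(0).round(3),q.max(0).round(3))
E
```

```text
scene
table [ 0.5309  0.061  -0.0008] [0.0063 0.0064 0.0018]
s0 138 0.0487 [ 0.4611 -0.0827  0.048 ] [0.037 0.036 0.01 ]
s1 160 0.0492 [ 0.4243 -0.2374  0.0482] [0.04  0.037 0.01 ]
rack 1667 0.0269 [ 0.5963 -0.1668] [0.2743 0.0724] 89.82276916503906
house 228 0.2032
  ridge [0.554  0.2539 0.1671] [0.208 0.978] 0.145
  rect [0.5608 0.2768] [0.1867 0.1135] 83.4023208618164
bristle 135 [0.5432 0.1988 0.1886] [0.524 0.183 0.156] [0.559 0.227 0.203]
all>0.1 679 [0.478 0.177 0.1  ] [0.591 0.359 0.203]
   0.08 67 [0.4841 0.2047 0.0795] [82. 66. 52.]
   0.09 58 [0.5231 0.2454 0.0917] [127. 116. 102.]
   0.1 154 [0.5453 0.2721 0.1001] [135. 128. 120.]
   0.11 136 [0.5372 0.281  0.1101] [135. 128. 119.]
   0.12 107 [0.5358 0.2928 0.1198] [138. 131. 122.]
   0.13 105 [0.53   0.2981 0.1298] [133. 127. 120.]
   0.14 63 [0.5224 0.2697 0.1384] [129. 125. 121.]
   0.15 24 [0.5159 0.1891 0.1501] [116. 116. 117.]
   0.16 31 [0.5197 0.1946 0.1596] [104. 103. 105.]
   0.17 25 [0.53   0.1925 0.1705] [39. 39. 40.]
   0.18 24 [0.5351 0.1976 0.1808] [30. 30. 32.]
   0.19 24 [0.5441 0.196  0.19  ] [27. 28. 3
[... 937 characters left out ...]
8. 137.]
   0.12 114 [0.5538 0.2842 0.1199] [158. 148. 138.]
   0.13 35 [0.5414 0.2468 0.1289] [171. 155. 135.]
   0.14 31 [0.5008 0.1968 0.1402] [169. 164. 163.]
   0.15 39 [0.5071 0.1994 0.1501] [173. 171. 174.]
   0.16 41 [0.5144 0.2016 0.1598] [120. 118. 122.]
   0.17 35 [0.5212 0.2031 0.1699] [36. 35. 38.]
   0.18 36 [0.5283 0.2047 0.1796] [34. 33. 36.]
   0.19 43 [0.5351 0.2077 0.1894] [33. 33. 36.]
   0.2 60 [0.5462 0.2087 0.2001] [36. 35. 38.]
   0.21 8 [0.5458 0.2105 0.2063] [27. 26. 29.]
  slab 527 [0.5093 0.2096] [0.2461 0.2219] 8.527008056640625
tub [ 0.701 -0.032  0.011] [0.809 0.066 0.066]
stamp [0.733 0.148 0.01 ] [0.797 0.197 0.056]
cup [0.341 0.366 0.01 ] [0.444 0.461 0.086]
```

```bash
cat >>h.py <<'E'
from scipy.spatial.transform import Rotation as Ro
def rpy(r,p,y): return Ro.from_euler('xyz',[r,p,y])
def plan(p1,R1,n,p0=None,R0=None):
    """n equal rows (shift, then turn) from the measured pose to p1,R1"""
    if p0 is None:
        from rig import sense
        s=sense();p0=s['tool_pos'];R0=rpy(*s['orientation'])
    w=(R0.inv()*R1).as_rotvec()/n
    S=sum(Ro.from_rotvec(w*k).as_matrix() for k in range(n))
    dp=np.linalg.solve(S,R0.inv().apply(np.array(p1)-p0))
    print(n,"rows dp",(dp/.03).round(3),"ang",(np.degrees(w)/4).round(3))
E
python3 - <<'E'
from h import *
from scipy.optimize import least_squares
from rig import sense
for c in("scene","top"):
    d=dict(np.load(f"pics/{c}0.npz"));P=cloud(d).reshape(-1,3);C=d['color'].astype(int).reshape(-1,3)
    ok=~np.isnan(P[:,0]);P=P[ok];C=C[ok]
    def box(x0,x1,y0,y1,z0,z1):return (P[:,0]>x0)&(P[:,0]<x1)&(P[:,1]>y0)&(P[:,1]<y1)&(P[:,2]>z0)&(P[:,2]<z1)
    print(c)
    m=box(.55,.65,-.32,-.02,.020,.036)&(C[:,0]>C[:,2]+15);r=cv2.minAreaRect(P[m][:,:2].astype(np.float32));print("rack",np.round(r,4) if 0 else r)
    for y in(-.221,-.167,-.059,-.275,-.113):
        m=box(.57,.625,y-.024,y+.024,.052,.07);q=P[m]
        if len(q)>20:print(" pot",y,len(q),((q.max(0)+q.min(0))/2).round(4),np.median(q[:,2]).round(4))
        m=box(.57,.625,y-.024,y+.024,.0,.018);q=P[m]
        if len(q)>20:print(" well",y,len(q),((q.max(0)+q.min(0))/2).round(4),np.median(q[:,2]).round(4))
    m=box(.46,.66,.225,.34,.1,.15)&(C.min(1)>60);q=P[m]
    # gable: z = h - k*|n.(p-c)|
    f=lambda v:v[2]-v[3]*abs((q[:,0]-.56)*-np.sin(v[0])+(q[:,1]-.28)*np.cos(v[0])-v[1])-q[:,2]
    for a0 in(-.15,1.4):
        s=least_squares(f,[a0,0,.141,1],loss='soft_l1',f_scale=.003);u=np.array([np.cos(s.x[0]),np.sin(s.x[0])]);l=(q[:,:2]-[.56,.28])@u
        mid=(np.percentile(l,1)+np.percentile(l,99))/2;cen=np.array([.56,.28])+u*mid+np.array([-u[1],u[0]])*s.x[1]
        print("house",s.cost,s.x.round(3),"len",np.ptp(l).round(3),"ridge mid",cen.round(4))
    m=box(.38,.53,.13,.26,.006,.018)&(C[:,0]<110)&(C[:,0]>C[:,2]+12);print("slab",m.sum(),cv2.minAreaRect(P[m][:,:2].astype(np.float32)))
    m=box(.46,.60,.15,.235,.125,.23);q=P[m];cc=q.mean(0);w,V=np.linalg.eigh(np.cov((q-cc).T));print("brush",cc.round(4),"axis",V[:,2].round(3),"normal",V[:,0].round(3),"ext",np.ptp((q-cc)@V,axis=0).round(3), "tip",(cc+V[:,2]*((q-cc)@V[:,2]).max()).round(3),(cc+V[:,2]*((q-cc)@V[:,2]).min()).round(3))
plan([.424,-.236,.17],rpy(np.pi,0,np.pi/2),20)
E
```

```text
scene
rack ((0.5961706042289734, -0.1669759750366211), (0.2751109302043915, 0.07272978127002716), 89.82276916503906)
 pot -0.221 196 [ 0.5959 -0.2217  0.0579] 0.059
 pot -0.167 183 [ 0.5965 -0.1675  0.0574] 0.0589
 pot -0.059 159 [ 0.5974 -0.0602  0.057 ] 0.0589
 well -0.275 199 [ 0.5923 -0.2752  0.0121] 0.0104
 well -0.113 159 [ 0.5927 -0.1113  0.0114] 0.01
house 0.0033171836541597962 [-0.117  0.04   0.139  0.945] len 0.113 ridge mid [0.5664 0.3199]
house 0.0033171836541597954 [ 3.024 -0.04   0.139  0.945] len 0.113 ridge mid [0.5664 0.3199]
slab 598 ((0.4580075442790985, 0.18482162058353424), (0.12776049971580505, 0.080988809466362), 14.153796195983887)
brush [0.5308 0.1965 0.1726] axis [-0.564 -0.224 -0.795] normal [-0.721 -0.336  0.606] ext [0.016 0.047 0.097] tip [0.497 0.183 0.126] [0.552 0.205 0.203]
top
rack ((0.5955629348754883, -0.16614007949829102), (0.27560994029045105, 0.07239972054958344), 89.51994323730469)
 pot -0.221 99 [ 0.5937 -0.2194  0.0604] 0.0593
 pot -0.167 99 [ 0.595  -0.1649  0.06  ] 0.0601
 pot -0.059 99 [ 0.5947 -0.0575  0.0598] 0.0604
 well -0.275 98 [ 0.5976 -0.2759  0.0107] 0.0111
 well -0.113 102 [ 0.5981 -0.113   0.0104] 0.0116
house 0.0019703045583671203 [-0.124  0.042  0.141  0.967] len 0.113 ridge mid [0.5651 0.3213]
house 0.001970304558367121 [-0.124  0.042  0.141  0.967] len 0.113 ridge mid [0.5651 0.3213]
slab 554 ((0.4554506838321686, 0.18740221858024597), (0.12890034914016724, 0.07941894978284836), 13.901758193969727)
brush [0.5231 0.2035 0.1714] axis [-0.591 -0.157 -0.792] normal [-0.762 -0.216  0.611] ext [0.019 0.04  0.101] tip [0.489 0.195 0.126] [0.549 0.21  0.206]
20 rows dp [ 0.841 -0.089  0.036] ang [ 0.     0.    -0.943]
```

Call:
apply_moves:
  angular:
    - [0,0,-0.94]
    - [0,0,-0.94]
    - [0,0,-0.94]
    - [0,0,-0.94]
    - [0,0,-0.94]
    - [0,0,-0.94]
    - [0,0,-0.94]
    - [0,0,-0.94]
    - [0,0,-0.94]
    - [0,0,-0.94]
  dp:
    - [0.84,-0.09,0.03]
    - [0.84,-0.09,0.03]
    - [0.84,-0.09,0.03]
    - [0.84,-0.09,0.03]
    - [0.84,-0.09,0.03]
    - [0.84,-0.09,0.03]
    - [0.84,-0.09,0.03]
    - [0.84,-0.09,0.03]
    - [0.84,-0.09,0.03]
    - [0.84,-0.09,0.03]
  grip: [1,1,1,1,1,1,1,1,1,1]

```text
t: 1.73
tool_pos: [0.3621, -0.4751, 0.1823]
orientation: [-3.142, 0.0, 0.917]
force: [0.1, -0.5, -0.1]
opening: 0.092
grasp_force: 0.0
```

Call:
apply_moves:
  angular:
    - [0,0,-0.94]
    - [0,0,-0.94]
    - [0,0,-0.94]
    - [0,0,-0.94]
    - [0,0,-0.94]
    - [0,0,-0.94]
    - [0,0,-0.94]
    - [0,0,-0.94]
    - [0,0,-0.94]
    - [0,0,-0.94]
  dp:
    - [0.84,-0.09,0.03]
    - [0.84,-0.09,0.03]
    - [0.84,-0.09,0.03]
    - [0.84,-0.09,0.03]
    - [0.84,-0.09,0.03]
    - [0.84,-0.09,0.03]
    - [0.84,-0.09,0.03]
    - [0.84,-0.09,0.03]
    - [0.84,-0.09,0.03]
    - [0.84,-0.09,0.03]
  grip: [1,1,1,1,1,1,1,1,1,1]

```text
t: 2.57
tool_pos: [0.4241, -0.2343, 0.1732]
orientation: [-3.141, 0.0, 1.573]
force: [0.8, 0.2, -0.0]
opening: 0.0916
grasp_force: 0.0
```

```bash
cat >w.py <<'E'
from h import *
from rig import sense,snapshot
import sys
def wrist(tag):
    d=snapshot("wrist");cv2.imwrite(f"pics/{tag}.png",d['color'][:,:,::-1]);np.savez(f"pics/{tag}.npz",**d);s=sense()
    print("t",s['t'],"tcp",np.round(s['tool_pos'],4),np.round(s['orientation'],4))
    return d
def disc(P,x,y,z,r=.03,dz=.006):
    q=P.reshape(-1,3);q=q[(abs(q[:,0]-x)<r)&(abs(q[:,1]-y)<r)&(abs(q[:,2]-z)<dz)]
    if len(q)<30:return None
    (c,rad)=cv2.minEnclosingCircle(q[:,:2].astype(np.float32))
    return len(q),np.round((q.max(0)+q.min(0))/2,4)[:2],np.round(c,4),round(rad,4),np.median(q[:,2]).round(4)
E
python3 - <<'E'
from w import *
d=wrist("w1");P=cloud(d);print(np.nanmin(P.reshape(-1,3),0),np.nanmax(P.reshape(-1,3),0))
for n,a in dict(s1=(.424,-.236,.05),s0=(.46,-.082,.05),p3=(.596,-.22,.06),p2=(.596,-.166,.06),p0=(.596,-.058,.06)).items():print(n,disc(P,*a))
E
```

```text
t 2.6167 tcp [ 0.4238 -0.2283  0.173 ] [-3.1399e+00 -1.9000e-03  1.5828e+00]
[ 0.12234077 -0.45531019 -0.00344425] [ 0.71323271 -0.07054686  0.32053111]
s1 (1197, array([ 0.4244, -0.236 ]), array([ 0.4244, -0.2362]), 0.0191, np.float64(0.0498))
s0 (825, array([ 0.4609, -0.0917]), array([ 0.4609, -0.0843]), 0.0185, np.float64(0.0497))
p3 (1400, array([ 0.5958, -0.2198]), array([ 0.5958, -0.2196]), 0.0193, np.float64(0.0596))
p2 (1599, array([ 0.5962, -0.166 ]), array([ 0.5959, -0.1655]), 0.0195, np.float64(0.0596))
p0 None
```

View pics/w1.png

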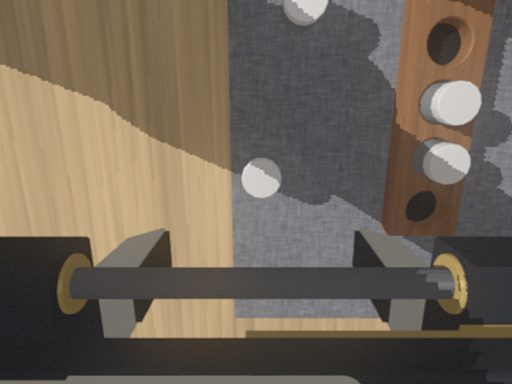

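Call:
apply_moves:
  angular:
    - [0,0,0]
    - [0,0,0]
    - [0,0,0]
    - [0,0,0]
    - [0,0,0]
    - [0,0,0]
    - [0,0,0]
    - [0,0,0]
    - [0,0,0]
    - [0,0,0]
  dp:
    - [0,0,0.6]
    - [0,0,0.8]
    - [0,0,0.8]
    - [0,0,0.4]
    - [0,0,0]
    - [0,0,0]
    - [0,0,0]
    - [0,0,0]
    - [0,0,0]
    - [0,0,0]
  grip: [1,1,1,1,1,1,1,1,1,1]

```text
t: 3.45
tool_pos: [0.4248, -0.2371, 0.0962]
orientation: [3.14, 0.001, 1.566]
force: [-0.5, 1.1, -1.0]
opening: 0.0922
grasp_force: 0.0
```

```bash
python3 - <<'E'
from w import *
d=wrist("w2");P=cloud(d)
for n,a in dict(s1=(.424,-.236,.05),p3=(.596,-.22,.06),p2=(.596,-.166,.06)).items():print(n,disc(P,*a))
plan([.4244,-.236,.024],rpy(np.pi,0,np.pi/2),4)
E
```

```text
t 3.5 tcp [ 0.4246 -0.2371  0.096 ] [3.1407e+00 9.0000e-04 1.5660e+00]
s1 (1998, array([ 0.4245, -0.2361]), array([ 0.4243, -0.2359]), 0.0191, np.float64(0.0498))
p3 (1546, array([ 0.5898, -0.2197]), array([ 0.5947, -0.2199]), 0.019, np.float64(0.0596))
p2 (893, array([ 0.5852, -0.1667]), array([ 0.59  , -0.1667]), 0.018, np.float64(0.0593))
4 rows dp [ 0.009 -0.002  0.6  ] ang [ 0.003  0.003 -0.017]
```

Call:
apply_moves:
  angular:
    - [0,0,0]
    - [0,0,0]
    - [0,0,0]
    - [0,0,0]
    - [0,0,0]
    - [0,0,0]
    - [0,0,0]
    - [0,0,0]
    - [0,0,0]
    - [0,0,0]
  dp:
    - [0.03,0,0.6]
    - [0,0,0.8]
    - [0,0,0.7]
    - [0,0,0.3]
    - [0,0,0]
    - [0,0,0]
    - [0,0,0]
    - [0,0,0]
    - [0,0,0]
    - [0,0,0]
  grip: [1,1,1,1,1,0.2,0.2,0.2,0.2,0.2]
  force: 20

```text
t: 4.33
tool_pos: [0.4248, -0.2362, 0.0241]
orientation: [3.14, 0.001, 1.566]
force: [-0.6, -0.2, 0.6]
opening: 0.0632
grasp_force: 0.0
```

Call:
apply_moves:
  angular:
    - [0,0,0]
    - [0,0,0]
    - [0,0,0]
    - [0,0,0]
    - [0,0,0]
    - [0,0,0]
    - [0,0,0]
    - [0,0,0]
    - [0,0,0]
    - [0,0,0]
  dp:
    - [0,0,0]
    - [0,0,0]
    - [0,0,0]
    - [0,0,0]
    - [0,0,-0.5]
    - [0,0,-1]
    - [0,0,-1]
    - [0,0,-0.5]
    - [0,0,0]
    - [0,0,0]
  grip: [0.2,0.2,0.2,0.2,0.2,0.2,0.2,0.2,0.2,0.2]

```text
t: 5.17
tool_pos: [0.4247, -0.2364, 0.114]
orientation: [3.14, 0.002, 1.566]
force: [0.3, -0.5, -0.3]
opening: 0.0184
grasp_force: 0.0
```

```bash
python3 - <<'E'
from w import *
d=wrist("w3");P=cloud(d)
for n,a in dict(s1=(.424,-.236,.05),s1b=(.424,-.236,.03)).items():print(n,disc(P,*a,r=.06,dz=.012))
E
```

```text
t 5.2167 tcp [ 0.4238 -0.236   0.113 ] [-3.1412e+00  4.0000e-04  1.5659e+00]
s1 (1815, array([ 0.424, -0.236]), array([ 0.4243, -0.2359]), 0.019, np.float64(0.0498))
s1b (207, array([ 0.4255, -0.2253]), array([ 0.4255, -0.23  ]), 0.018, np.float64(0.0308))
```

View pics/w3.png

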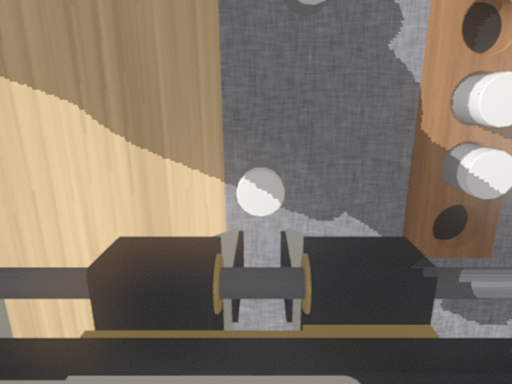

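The pot still stands unmoved at (261,191); the fingers were simply slow to close. I'll open partly, go down again and wait longer.

Call:
apply_moves:
  angular:
    - [0,0,0]
    - [0,0,0]
    - [0,0,0]
    - [0,0,0]
    - [0,0,0]
    - [0,0,0]
    - [0,0,0]
    - [0,0,0]
    - [0,0,0]
    - [0,0,0]
  dp:
    - [0,0,0]
    - [0,0,0]
    - [0,0,0]
    - [0,0,0.4]
    - [0,0,0.6]
    - [0,0,0.2]
    - [0,0,0]
    - [0,0,0]
    - [0,0,0.6]
    - [0,0,0.8]
  grip: [0.7,0.7,0.7,0.7,0.7,0.7,0.7,0.7,0.7,0.7]

```text
t: 6.05
tool_pos: [0.4268, -0.2371, 0.037]
orientation: [3.137, 0.003, 1.566]
force: [0.6, -0.8, 0.4]
opening: 0.0643
grasp_force: 0.0
```

Call:
apply_moves:
  angular:
    - [0,0,0]
    - [0,0,0]
    - [0,0,0]
    - [0,0,0]
    - [0,0,0]
    - [0,0,0]
    - [0,0,0]
    - [0,0,0]
    - [0,0,0]
    - [0,0,0]
  dp:
    - [0,0,0.4]
    - [0,0,0]
    - [0,0,0]
    - [0,0,0]
    - [0,0,0]
    - [0,0,0]
    - [0,0,0]
    - [0,0,0]
    - [0,0,0]
    - [0,0,0]
  grip: [0.6,0.2,0.2,0.2,0.2,0.2,0.2,0.2,0.2,0.2]
  force: 20

```text
t: 6.88
tool_pos: [0.4243, -0.2359, 0.0235]
orientation: [3.141, 0.0, 1.566]
force: [-0.1, 0.7, -0.6]
opening: 0.0181
grasp_force: 0.0
```

```bash
python3 - <<'E'
from w import *
d=wrist("w4");P=cloud(d)
print(disc(P,.424,-.236,.05,r=.06,dz=.012))
e=snapshot("top");f=snapshot("scene")
T=cloud(e)
print(disc(T,.424,-.236,.05,r=.06,dz=.012))
a=cv2.resize(e['color'][205:285,290:400],(400,300));b=cv2.resize(f['color'][190:310,70:230],(400,300))
cv2.imwrite("pics/m4.png",np.vstack([np.hstack([a,b]),np.hstack([cv2.resize(d['color'],(400,300)),a*0])])[:,:,::-1])
E
```

```text
t 6.9333 tcp [ 0.4242 -0.2358  0.0234] [3.1415e+00 1.0000e-04 1.5663e+00]
(2889, array([ 0.4247, -0.234 ]), array([ 0.4253, -0.2343]), 0.019, np.float64(0.0497))
None
```

View pics/m4.png

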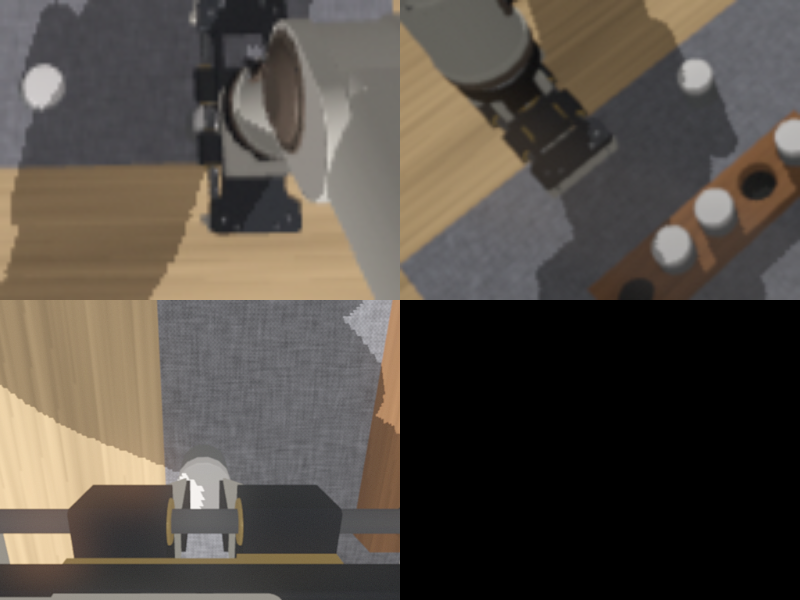

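```bash
python3 - <<'E'
from h import *
for t in("w3","w4"):
    d=dict(np.load(f"pics/{t}.npz"));P=cloud(d)
    print(t,d['mtx'].round(0).tolist(),(-cv2.Rodrigues(d['rvec'])[0].T@np.ravel(d['tvec'])).round(3))
    q=P.reshape(-1,3);m=(abs(q[:,2]-.05)<.005)&(abs(q[:,0]-.424)<.03)&(abs(q[:,1]+.236)<.04);q2=q[m];print(len(q2),q2.min(0).round(4),q2.max(0).round(4))
    for r in(235,250,262,275,290,310,320):
        print(r,[P[r,c].round(3).tolist() for c in (228,234,250,262,274,290,297)])
E
```

```text
w3 [[341.0, 0.0, 262.0], [0.0, 341.0, 193.0], [0.0, 0.0, 1.0]] [ 0.426 -0.163  0.307]
1742 [ 0.4054 -0.2547  0.045 ] [ 0.4426 -0.2173  0.0518]
235 [[0.41, -0.226, 0.157], [0.413, -0.225, 0.159], [0.414, -0.292, 0.001], [0.426, -0.292, 0.001], [0.437, -0.292, 0.0], [0.439, -0.225, 0.16], [0.442, -0.225, 0.159]]
250 [[0.411, -0.225, 0.175], [0.414, -0.225, 0.175], [0.414, -0.308, 0.0], [0.426, -0.308, -0.0], [0.437, -0.308, 0.0], [0.438, -0.225, 0.175], [0.441, -0.225, 0.175]]
262 [[0.413, -0.225, 0.186], [0.415, -0.227, 0.183], [0.414, -0.32, 0.001], [0.426, -0.32, 0.001], [0.437, -0.321, 0.0], [0.437, -0.227, 0.183], [0.439, -0.225, 0.186]]
275 [[0.417, -0.206, 0.231], [0.419, -0.206, 0.231], [0.423, -0.206, 0.23], [0.426, -0.206, 0.23], [0.429, -0.206, 0.231], [0.433, -0.206, 0.23], [0.435, -0.206, 0.231]]
290 [[0.417, -0.209, 0.232], [0.419, -0.209, 0.233], [0.423, -0.208, 0.233], [0.426, -0.209, 0.232], [0.429, -0.209, 0.233], [0.433, -0.208, 0.233], [0.434, -0.209, 0.233]]
310 [[0.414, -0.234, 0.205], [0.415, -0.24, 0.195], [0.413, -0.375, 0.001], [0.425, -0.375, 0.0], [0.438, -0
[... 867 characters left out ...]
439, -0.226, 0.094]]
275 [[0.417, -0.205, 0.141], [0.419, -0.206, 0.14], [0.423, -0.205, 0.14], [0.426, -0.206, 0.14], [0.429, -0.205, 0.141], [0.433, -0.205, 0.141], [0.434, -0.205, 0.14]]
290 [[0.417, -0.208, 0.142], [0.419, -0.208, 0.142], [0.423, -0.208, 0.142], [0.426, -0.209, 0.142], [0.429, -0.208, 0.142], [0.432, -0.209, 0.142], [0.434, -0.208, 0.143]]
310 [[0.414, -0.232, 0.116], [0.415, -0.24, 0.104], [0.416, -0.312, 0.001], [0.425, -0.311, 0.001], [0.434, -0.311, 0.001], [0.436, -0.24, 0.105], [0.437, -0.229, 0.12]]
320 [[0.414, -0.236, 0.116], [0.415, -0.244, 0.105], [0.416, -0.321, -0.0], [0.425, -0.32, 0.0], [0.434, -0.32, 0.001], [0.436, -0.244, 0.105], [0.437, -0.232, 0.122]]
```

```bash
python3 - <<'E'
from h import *
for t,tz,s in(("w1",.173,0),("w2",.096,0),("w3",.113,0),("w4",.0234,0)):
    d=dict(np.load(f"pics/{t}.npz"));P=cloud(d).reshape(-1,3)
    m=(P[:,1]<-.215)&(P[:,1]>-.255)&(P[:,2]>max(tz-.005,.053))&(abs(P[:,0]-.424)<.12)
    q=P[m];print(t,len(q),"lowest - tcp",np.percentile(q[:,2],[0,.5,1,5]).round(4)-tz, q[q[:,2].argsort()[:5]].round(3).tolist())
# top cam view of w4 pose: body height
E
```

```text
w1 9109 lowest - tcp [0.0343 0.0363 0.0371 0.0424] [[0.379, -0.233, 0.207], [0.379, -0.24, 0.207], [0.474, -0.224, 0.208], [0.379, -0.226, 0.208], [0.471, -0.241, 0.208]]
w2 11533 lowest - tcp [0.0344 0.0364 0.0373 0.0436] [[0.379, -0.243, 0.13], [0.474, -0.228, 0.131], [0.375, -0.226, 0.131], [0.38, -0.235, 0.131], [0.377, -0.227, 0.131]]
w3 3640 lowest - tcp [0.0357 0.037  0.0375 0.0417] [[0.435, -0.228, 0.149], [0.413, -0.226, 0.149], [0.416, -0.228, 0.149], [0.416, -0.229, 0.149], [0.435, -0.229, 0.149]]
w4 3417 lowest - tcp [0.0347 0.0362 0.0367 0.0405] [[0.415, -0.227, 0.058], [0.416, -0.231, 0.058], [0.413, -0.225, 0.058], [0.437, -0.225, 0.058], [0.416, -0.229, 0.058]]
```

The pot never got touched because the visible fingertips sit about 36 mm above the reported TCP: four wrist depth pictures agree, and the table and pot heights read correctly in them. I'll take the true tip as reported TCP + 36 mm back along the tool axis, and go lower.

Call:
apply_moves:
  angular:
    - [0,0,0]
    - [0,0,0]
    - [0,0,0]
    - [0,0,0]
    - [0,0,0]
    - [0,0,0]
    - [0,0,0]
    - [0,0,0]
    - [0,0,0]
    - [0,0,0]
  dp:
    - [0,0,0]
    - [0,0,0]
    - [0,0,0]
    - [0,0,0]
    - [0,0,0]
    - [0,0,0]
    - [0,0,0.4]
    - [0,0,0.4]
    - [0,0,0.3]
    - [0,0,0.07]
  grip: [0.7,0.7,0.7,0.7,0.7,0.7,0.7,0.7,0.65,0.6]

```text
t: 7.87
tool_pos: [0.4226, -0.2349, -0.0141]
orientation: [-3.139, -0.002, 1.566]
force: [-0.6, 0.3, 0.3]
opening: 0.0575
grasp_force: 0.0
```

Call:
apply_moves:
  angular:
    - [0,0,0]
    - [0,0,0]
    - [0,0,0]
    - [0,0,0]
    - [0,0,0]
    - [0,0,0]
    - [0,0,0]
    - [0,0,0]
    - [0,0,0]
    - [0,0,0]
  dp:
    - [0,0,0]
    - [0,0,0]
    - [0,0,0]
    - [0,0,0]
    - [0,0,0]
    - [0,0,0]
    - [0,0,0]
    - [0,0,0]
    - [0,0,0]
    - [0,0,0]
  grip: [0.2,0.2,0.2,0.2,0.2,0.2,0.2,0.2,0.2,0.2]
  force: 20

```text
t: 8.7
tool_pos: [0.4243, -0.2359, -0.0116]
orientation: [3.141, 0.0, 1.566]
force: [-0.2, 0.6, 2.3]
opening: 0.0375
grasp_force: 20.0
```

Call:
apply_moves:
  angular:
    - [0,0,0]
    - [0,0,0]
    - [0,0,0]
    - [0,0,0]
    - [0,0,0]
    - [0,0,0]
    - [0,0,0]
    - [0,0,0]
    - [0,0,0]
    - [0,0,0]
  dp:
    - [0,0,-0.5]
    - [0,0,-1]
    - [0,0.2,-0.8]
    - [-0.2,0.7,-0.3]
    - [-0.3,1,0]
    - [-0.3,1,0]
    - [-0.3,1,0]
    - [-0.2,0.9,0]
    - [0,0.6,0]
    - [0,0.3,0]
  grip: [0.2,0.2,0.2,0.2,0.2,0.2,0.2,0.2,0.2,0.2]

```text
t: 9.53
tool_pos: [0.5975, -0.2751, 0.066]
orientation: [3.14, -0.001, 1.567]
force: [-0.2, 0.6, -0.4]
opening: 0.0368
grasp_force: 20.0
```

Call:
apply_moves:
  angular:
    - [0,0,0]
    - [0,0,0]
    - [0,0,0]
    - [0,0,0]
    - [0,0,0]
    - [0,0,0]
    - [0,0,0]
    - [0,0,0]
    - [0,0,0]
    - [0,0,0]
  dp:
    - [0,0,0]
    - [0,0,0]
    - [0,0,0]
    - [0,0,0]
    - [0,0,0]
    - [0,0,0]
    - [0,0,0]
    - [0,0,0]
    - [0,0,0]
    - [0,0,0]
  grip: [0.2,0.2,0.2,0.2,0.2,0.2,0.2,0.2,0.2,0.2]

```text
t: 10.37
tool_pos: [0.595, -0.2756, 0.0663]
orientation: [3.142, 0.0, 1.566]
force: [-0.3, 0.8, -0.0]
opening: 0.0372
grasp_force: 20.0
```

```bash
python3 - <<'E'
from w import *
d=wrist("w5");P=cloud(d);s=sense();print(s['grasp_force'],s['opening'])
x,y,z=s['tool_pos']
q=P.reshape(-1,3);C=d['color'].reshape(-1,3).astype(int)
# held pot cap
m=(abs(q[:,0]-x)<.03)&(abs(q[:,1]-y)<.03)&(q[:,2]>z+.05)&(q[:,2]<z+.072);h=q[m]
print("held top z",np.round(np.percentile(h[:,2],[5,50,95]),4) if len(h) else None)
zt=np.median(h[:,2]);m2=m&(abs(q[:,2]-zt)<.003);g=q[m2];print("held",len(g),g.min(0).round(4),g.max(0).round(4))
for n,a in dict(p3=(.596,-.22,.06),p2=(.596,-.166,.06),p0=(.596,-.058,.06)).items():print(n,disc(P,*a,r=.026))
E
```

```text
t 10.4167 tcp [ 0.5951 -0.2756  0.0663] [3.1415e+00 1.0000e-04 1.5663e+00]
19.99991610602592 0.03740580137414583
held top z [0.1185 0.1275 0.1349]
held 3240 [ 0.5653 -0.2951  0.1245] [ 0.625  -0.2569  0.1304]
p3 (3311, array([ 0.5964, -0.2199]), array([ 0.5963, -0.2198]), 0.019, np.float64(0.0598))
p2 (3763, array([ 0.5969, -0.1688]), array([ 0.5968, -0.166 ]), 0.019, np.float64(0.0598))
p0 None
```

```bash
cat >>w.py <<'E'
from scipy.optimize import least_squares
def held(d,x,y,zt):
    q=cloud(d).reshape(-1,3);C=d['color'].reshape(-1,3).astype(int)
    m=(abs(q[:,0]-x)<.025)&(abs(q[:,1]-y)<.025)&(abs(q[:,2]-zt)<.0035);g=q[m]
    e=[]
    for xx in np.arange(x-.013,x+.0131,.001):
        k=g[abs(g[:,0]-xx)<.0006]
        if len(k)>3:e.append([xx,k[:,1].max()])
    e=np.array(e)
    s=least_squares(lambda v:np.hypot(e[:,0]-v[0],e[:,1]-v[1])-.0188,[x,y],loss='soft_l1',f_scale=.0005)
    print("held centre",s.x.round(4),"n",len(e),"res",np.abs(s.fun).mean().round(5),"z",np.median(g[:,2]).round(4))
E
python3 - <<'E'
from w import *
d=dict(np.load("pics/w5.npz"));held(d,.595,-.2756,.1275)
d=dict(np.load("pics/w3.npz"));held(d,.4244,-.236,.0498)
E
```

```text
held centre [ 0.5959 -0.2757] n 27 res 0.00016 z 0.1276
held centre [ 0.4244 -0.2362] n 27 res 0.00014 z 0.0498
```

Call:
apply_moves:
  angular:
    - [0,0,0]
    - [0,0,0]
    - [0,0,0]
    - [0,0,0]
    - [0,0,0]
    - [0,0,0]
    - [0,0,0]
    - [0,0,0]
    - [0,0,0]
    - [0,0,0]
  dp:
    - [0.06,0,0.3]
    - [0,0,0.5]
    - [0,0,0.4]
    - [0,0,0.2]
    - [0,0,0.1]
    - [0,0,0.1]
    - [0,0,0.1]
    - [0,0,0.1]
    - [0,0,0.1]
    - [0,0,0.1]
  grip: [0.2,0.2,0.2,0.2,0.2,0.2,0.2,0.2,0.2,0.2]

```text
t: 11.25
tool_pos: [0.5954, -0.2739, 0.0064]
orientation: [3.141, 0.0, 1.566]
force: [0.3, -0.9, -0.5]
opening: 0.0374
grasp_force: 20.0
```

Call:
apply_moves:
  angular:
    - [0,0,0]
    - [0,0,0]
    - [0,0,0]
    - [0,0,0]
    - [0,0,0]
    - [0,0,0]
    - [0,0,0]
    - [0,0,0]
    - [0,0,0]
    - [0,0,0]
  dp:
    - [0,0,0.08]
    - [0,0,0.08]
    - [0,0,0.06]
    - [0,0,0]
    - [0,0,0]
    - [0,0,0]
    - [0,0,0]
    - [0,0,0]
    - [0,0,0]
    - [0,0,0]
  grip: [0.2,0.2,0.2,0.2,0.2,0.6,0.6,0.6,0.6,0.6]

```text
t: 12.08
tool_pos: [0.5952, -0.2738, -0.0002]
orientation: [3.141, 0.0, 1.566]
force: [-1.0, 0.1, -0.2]
opening: 0.0549
grasp_force: 0.0
```

Call:
apply_moves:
  angular:
    - [0,0,0]
    - [0,0,0]
    - [0,0,0]
    - [0,0,0]
    - [0,0,0]
    - [0,0,0]
    - [0,0,0]
    - [0,0,0]
    - [0,0,0]
    - [0,0,0]
  dp:
    - [0,0,-0.4]
    - [0,0,-0.8]
    - [0,0,-0.8]
    - [0.6,-0.4,0]
    - [1,-0.7,0]
    - [1,-0.7,0]
    - [1,-0.7,0]
    - [1,-0.7,0]
    - [1,-0.7,0]
    - [0.8,-0.65,0]
  grip: [0.6,0.6,0.6,0.6,0.6,0.6,0.6,0.6,0.6,0.6]

```text
t: 12.92
tool_pos: [0.4584, -0.079, 0.0605]
orientation: [3.141, 0.001, 1.568]
force: [0.2, 0.6, -0.1]
opening: 0.0552
grasp_force: 0.0
```

```bash
python3 - <<'E'
from w import *
d=wrist("w6");P=cloud(d);s=sense();print(s['force'],s['opening'])
T=cloud(snapshot("top"));S=cloud(snapshot("scene"))
for n,a in dict(p4=(.596,-.274,.06),p3=(.596,-.22,.06),p2=(.596,-.166,.06),p0=(.596,-.058,.06),s0=(.4605,-.082,.05)).items():print(n,disc(P,*a,r=.026),"| top",disc(T,*a,r=.026))
plan([.4605,-.082,.03],rpy(np.pi,0,1.566),3)
E
```

```text
t 12.9667 tcp [ 0.4536 -0.0741  0.06  ] [-3.1376e+00 -9.0000e-04  1.5735e+00]
[-5.44181313  3.16057159 -0.20553342] 0.05494386552428067
p4 None | top (93, array([ 0.5942, -0.274 ]), array([ 0.594 , -0.2746]), 0.019, np.float64(0.0601))
p3 None | top (94, array([ 0.5942, -0.219 ]), array([ 0.5942, -0.2189]), 0.0186, np.float64(0.0603))
p2 None | top (97, array([ 0.5952, -0.1655]), array([ 0.5953, -0.1656]), 0.0188, np.float64(0.0601))
p0 (2740, array([ 0.5934, -0.0575]), array([ 0.5968, -0.0577]), 0.0191, np.float64(0.0596)) | top (95, array([ 0.5946, -0.0577]), array([ 0.596 , -0.0586]), 0.0191, np.float64(0.0599))
s0 (2628, array([ 0.4608, -0.0808]), array([ 0.4612, -0.0808]), 0.019, np.float64(0.0498)) | top None
3 rows dp [-0.028  0.025  0.339] ang [-0.001  0.007  0.023]
```

Call:
apply_moves:
  angular:
    - [0,0,0]
    - [0,0,0]
    - [0,0,0]
    - [0,0,0]
    - [0,0,0]
    - [0,0,0]
    - [0,0,0]
    - [0,0,0]
    - [0,0,0]
    - [0,0,0]
  dp:
    - [0.02,0.03,0]
    - [0,0,0]
    - [0,0,0.3]
    - [0,0,0.6]
    - [0,0,0.8]
    - [0,0,0.5]
    - [0,0,0.2]
    - [0,0,0]
    - [0,0,0]
    - [0,0,0]
  grip: [0.6,0.6,0.6,0.6,0.6,0.6,0.6,0.6,0.2,0.2]

```text
t: 13.9
tool_pos: [0.4612, -0.0806, -0.0118]
orientation: [3.14, -0.0, 1.566]
force: [-0.3, -0.3, 0.5]
opening: 0.0455
grasp_force: 0.0
```

Call:
apply_moves:
  angular:
    - [0,0,0]
    - [0,0,0]
    - [0,0,0]
    - [0,0,0]
    - [0,0,0]
    - [0,0,0]
    - [0,0,0]
    - [0,0,0]
    - [0,0,0]
    - [0,0,0]
  dp:
    - [0,0,0]
    - [0,0,0]
    - [0,0,0]
    - [0,0,0]
    - [0,0,0]
    - [0,0,0]
    - [0,0,0]
    - [0,0,-0.5]
    - [0,0,-1]
    - [0,0,-0.9]
  grip: [0.2,0.2,0.2,0.2,0.2,0.2,0.2,0.2,0.2,0.2]

```text
t: 14.73
tool_pos: [0.4591, -0.08, 0.06]
orientation: [-3.139, -0.001, 1.567]
force: [0.6, -0.2, -0.4]
opening: 0.0374
grasp_force: 20.0
```

Call:
apply_moves:
  angular:
    - [0,0,0]
    - [0,0,0]
    - [0,0,0]
    - [0,0,0]
    - [0,0,0]
    - [0,0,0]
    - [0,0,0]
    - [0,0,0]
    - [0,0,0]
    - [0,0,0]
  dp:
    - [0,0.4,0]
    - [-0.2,0.9,0]
    - [-0.3,1,0]
    - [-0.3,1,0]
    - [-0.2,0.8,0]
    - [0,0.4,0]
    - [0,0,0]
    - [0,0,0]
    - [0,0,0]
    - [0,0,0]
  grip: [0.2,0.2,0.2,0.2,0.2,0.2,0.2,0.2,0.2,0.2]

```text
t: 15.57
tool_pos: [0.5937, -0.1109, 0.0594]
orientation: [-3.14, 0.0, 1.567]
force: [-0.1, 0.3, 0.3]
opening: 0.0372
grasp_force: 20.0
```

```bash
python3 - <<'E'
from w import *
d=wrist("w7");P=cloud(d);s=sense()
x,y,z=s['tool_pos'];held(d,x,y,z+.0612)
for n,a in dict(p2=(.596,-.166,.06),p0=(.596,-.058,.06)).items():print(n,disc(P,*a,r=.026))
E
```

```text
t 15.6167 tcp [ 0.594  -0.1111  0.0596] [-3.1406e+00  4.0000e-04  1.5668e+00]
held centre [ 0.5946 -0.111 ] n 27 res 0.00012 z 0.1206
p2 (798, array([ 0.597 , -0.1733]), array([ 0.597 , -0.1673]), 0.0188, np.float64(0.0599))
p0 (3487, array([ 0.5976, -0.0577]), array([ 0.5974, -0.0577]), 0.019, np.float64(0.0598))
```

Call:
apply_moves:
  angular:
    - [0,0,0]
    - [0,0,0]
    - [0,0,0]
    - [0,0,0]
    - [0,0,0]
    - [0,0,0]
    - [0,0,0]
    - [0,0,0]
    - [0,0,0]
    - [0,0,0]
  dp:
    - [0,0.02,0.3]
    - [0,0,0.4]
    - [0,0,0.3]
    - [0,0,0.1]
    - [0,0,0.0]
    - [0,0,0.1]
    - [0,0,0.1]
    - [0,0,0.1]
    - [0,0,0.1]
    - [0,0,0.1]
  grip: [0.2,0.2,0.2,0.2,0.2,0.2,0.2,0.2,0.2,0.2]

```text
t: 16.45
tool_pos: [0.5959, -0.1112, 0.0115]
orientation: [3.141, 0.0, 1.566]
force: [-0.5, 0.0, 0.3]
opening: 0.0373
grasp_force: 20.0
```

Call:
apply_moves:
  angular:
    - [0,0,0]
    - [0,0,0]
    - [0,0,0]
    - [0,0,0]
    - [0,0,0]
    - [0,0,0]
    - [0,0,0]
    - [0,0,0]
    - [0,0,0]
    - [0,0,0]
  dp:
    - [-0.02,0.01,0.1]
    - [0,0,0.1]
    - [0,0,0.1]
    - [0,0,0.08]
    - [0,0,0]
    - [0,0,0]
    - [0,0,0]
    - [0,0,0]
    - [0,0,0]
    - [0,0,0]
  grip: [0.2,0.2,0.2,0.2,0.2,0.2,0.6,0.6,0.6,0.6]

```text
t: 17.28
tool_pos: [0.5963, -0.1118, 0.0005]
orientation: [3.141, 0.0, 1.566]
force: [0.9, 0.5, 0.5]
opening: 0.0542
grasp_force: 0.0
```

Call:
apply_moves:
  angular:
    - [0,0,0]
    - [0,0,0]
    - [0,0,0]
    - [0,0,0]
    - [0,0,0]
    - [0,0,0]
    - [0,0,0]
    - [0,0,0]
    - [0,0,0]
    - [0,0,0]
  dp:
    - [0,0,0]
    - [0,0,0]
    - [0,0,-0.4]
    - [0,0,-0.8]
    - [0,0,-1]
    - [0,0,-1]
    - [0,0,-1]
    - [0,0,-0.8]
    - [0,0,0]
    - [0,0,0]
  grip: [0.6,0.6,0.6,0.6,0.6,0.6,0.6,0.6,0.6,0.6]

```text
t: 18.12
tool_pos: [0.5975, -0.1119, 0.1528]
orientation: [3.138, 0.001, 1.566]
force: [-0.9, -0.4, -0.3]
opening: 0.055
grasp_force: 0.0
```

```bash
python3 - <<'E'
from w import *
d=wrist("w8");P=cloud(d);s=sense();print(np.round(s['joints'],3))
T=cloud(snapshot("top"))
for y in(-.274,-.22,-.166,-.112,-.058):print(y,disc(P,.596,y,.06,r=.025),"| top",disc(T,.596,y,.06,r=.025))
E
```

```text
t 18.1667 tcp [ 0.5962 -0.112   0.151 ] [3.1406e+00 9.0000e-04 1.5662e+00]
[ 0.732  0.559 -0.81   1.695  0.451  1.082 -0.223]
-0.274 (156, array([ 0.5959, -0.2586]), array([ 0.5959, -0.2626]), 0.0146, np.float64(0.0585)) | top None
-0.22 (360, array([ 0.5962, -0.2308]), array([ 0.5962, -0.2245]), 0.0178, np.float64(0.0599)) | top None
-0.166 (1286, array([ 0.597 , -0.1653]), array([ 0.5966, -0.1655]), 0.019, np.float64(0.0598)) | top None
-0.112 (1440, array([ 0.5965, -0.1118]), array([ 0.5968, -0.1119]), 0.019, np.float64(0.0598)) | top (36, array([ 0.5972, -0.1034]), array([ 0.5973, -0.1068]), 0.0181, np.float64(0.0586))
-0.058 (1635, array([ 0.5976, -0.0576]), array([ 0.5972, -0.058 ]), 0.019, np.float64(0.0598)) | top (96, array([ 0.5947, -0.0575]), array([ 0.5957, -0.0579]), 0.0187, np.float64(0.0597))
```

```bash
cat >>h.py <<'E'
A=np.radians(14)
def toolR(tilt,head=A):
    """tool z tilted `tilt` deg from down towards heading, tool x up along the brush side"""
    t=np.radians(tilt);c=np.array([np.cos(head),np.sin(head),0])
    z=np.sin(t)*c-[0,0,np.cos(t)];x=np.cos(t)*c+[0,0,np.sin(t)]
    return Ro.from_matrix(np.stack([x,np.cross(z,x),z],1)),z
E
python3 - <<'E'
from w import *
G=np.array([.4903,.1946,.112]);R,z=toolR(40)
p=G-.10*z+.055*z;print(p,R.as_euler('xyz'))
plan(p,R,20)
E
```

```text
[0.46223377 0.1876023  0.146472  ] [ 3.14159265 -0.6981317   0.2443461 ]
20 rows dp [ 0.293 -0.507  0.063] ang [-0.33   0.425  0.906]
```

Call:
apply_moves:
  angular:
    - [-0.33,0.42,0.91]
    - [-0.33,0.42,0.91]
    - [-0.33,0.42,0.91]
    - [-0.33,0.42,0.91]
    - [-0.33,0.42,0.91]
    - [-0.33,0.42,0.91]
    - [-0.33,0.42,0.91]
    - [-0.33,0.42,0.91]
    - [-0.33,0.42,0.91]
    - [-0.33,0.42,0.91]
  dp:
    - [0.29,-0.51,0.06]
    - [0.29,-0.51,0.06]
    - [0.29,-0.51,0.06]
    - [0.29,-0.51,0.06]
    - [0.29,-0.51,0.06]
    - [0.29,-0.51,0.06]
    - [0.29,-0.51,0.06]
    - [0.29,-0.51,0.06]
    - [0.29,-0.51,0.06]
    - [0.29,-0.51,0.06]
  grip: [0.6,0.6,0.6,0.6,0.6,0.6,0.6,0.6,0.6,0.6]

```text
t: 19.05
tool_pos: [0.4768, 0.0155, 0.1328]
orientation: [3.015, -0.345, 0.941]
force: [-0.3, 0.7, -1.1]
opening: 0.055
grasp_force: 0.0
```

```bash
python3 - <<'E'
from w import *
G=np.array([.4903,.1946,.112]);R,z=toolR(40)
s=sense();print(np.round(s['joints'],3))
plan(G-.045*z,R,10)
E
```

```text
[ 1.08   0.185 -1.038  2.285 -0.135  0.472 -0.467]
10 rows dp [ 0.297 -0.504  0.065] ang [-0.326  0.428  0.896]
```

```bash
cat >fk.py <<'E'
from h import *
def dh(t,d,a,al):  # modified DH (alpha,a before)
    ca,sa,ct,st=np.cos(al),np.sin(al),np.cos(t),np.sin(t)
    return np.array([[ct,-st,0,a],[st*ca,ct*ca,-sa,-d*sa],[st*sa,ct*sa,ca,d*ca],[0,0,0,1]])
h=np.pi/2
def fk(q,L=.097,off=0):
    T=np.eye(4)
    for t,(d,a,al) in zip(q,[(.267,0,0),(0,0,-h),(.293,0,h),(0,.0525,h),(.3425,.0775,h),(0,0,h),(L,.076,-h)]):T=T@dh(t,d,a,al)
    return T
E
python3 - <<'E'
from fk import *
from rig import sense
S=[([1.58,.501,-.427,1.55,.221,1.138,-.21],[.163,-.629,.191],[np.pi,0,.2539]),([.732,.559,-.81,1.695,.451,1.082,-.223],[.5962,-.112,.151],[3.1406,.0009,1.5662])]
s=sense();S.append((s['joints'],s['tool_pos'],s['orientation']));print(s['t'])
for q,p,o in S:
    T=fk(q,.097);print(T[:3,3].round(3),Ro.from_matrix(T[:3,:3]).as_euler('xyz').round(3),"|",np.round(p,3),np.round(o,3),"d",(T[:3,:3].T@(np.array(p)-T[:3,3])).round(3))
E
```

```text
19.05
[0.193 0.557 0.312] [-3.137  0.04   1.308] | [ 0.163 -0.629  0.191] [3.142 0.    0.254] d [-1.147  0.28   0.166]
[0.61  0.081 0.399] [ 3.131 -0.231  0.102] | [ 0.596 -0.112  0.151] [3.141e+00 1.000e-03 1.566e+00] d [-0.089  0.188  0.236]
[0.393 0.124 0.896] [ 1.337 -0.818  1.755] | [0.477 0.016 0.133] [ 3.015 -0.345  0.941] d [-0.641 -0.436 -0.04 ]
```

```bash
python3 - <<'E'
from w import *
G=np.array([.4903,.1946,.112]);R,z=toolR(30);c=np.array([np.cos(A),np.sin(A),0])
plan(G-.02*c+[0,0,.1]+.055*z,R,10)
E
```

```text
10 rows dp [ 0.428 -0.456  0.044] ang [-0.246  0.188  0.918]
```

Call:
apply_moves:
  angular:
    - [-0.25,0.19,0.92]
    - [-0.25,0.19,0.92]
    - [-0.25,0.19,0.92]
    - [-0.25,0.19,0.92]
    - [-0.25,0.19,0.92]
    - [-0.25,0.19,0.92]
    - [-0.25,0.19,0.92]
    - [-0.25,0.19,0.92]
    - [-0.25,0.19,0.92]
    - [-0.25,0.19,0.92]
  dp:
    - [0.43,-0.46,0.0]
    - [0.43,-0.46,0.0]
    - [0.43,-0.46,0.0]
    - [0.43,-0.46,0.0]
    - [0.43,-0.46,0.0]
    - [0.43,-0.46,0.0]
    - [0.43,-0.46,0.0]
    - [0.43,-0.46,0.0]
    - [0.43,-0.46,0.0]
    - [0.43,-0.46,0.0]
  grip: [0.75,0.75,0.75,0.75,0.75,0.75,0.75,0.75,0.75,0.75]

```text
t: 19.88
tool_pos: [0.4817, 0.1661, 0.1654]
orientation: [3.105, -0.494, 0.368]
force: [0.1, -0.1, -0.0]
opening: 0.0685
grasp_force: 0.0
```

```bash
python3 - <<'E'
from w import *
s=sense();print(np.round(s['joints'],3))
d=wrist("w9");P=cloud(d);C=d['color'].astype(int)
s=sense();Rt=rpy(*s['orientation']);print("tool z",Rt.apply([0,0,1]).round(3),"x",Rt.apply([1,0,0]).round(3))
q=P.reshape(-1,3);m=(q[:,0]>.46)&(q[:,0]<.6)&(q[:,1]>.15)&(q[:,1]<.26)&(q[:,2]>.03)&(q[:,2]<.22)
q=q[m];loc=np.stack([q@[np.cos(A),np.sin(A),0],q@[-np.sin(A),np.cos(A),0],q[:,2]],1)
col=C.reshape(-1,3)[m]
for z0 in np.arange(.07,.21,.01):
    k=abs(loc[:,2]-z0)<.004
    if k.sum()>5:print(round(z0,3),k.sum(),"a med",np.median(loc[k,0]).round(4),"lat",np.percentile(loc[k,1],[3,50,97]).round(4),col[k].mean(0).round())
E
```

```text
[ 0.792  0.017 -1.211  2.358  0.259  0.294 -1.856]
t 19.9333 tcp [0.4826 0.1681 0.1664] [ 3.109  -0.4967  0.362 ]
tool z [ 0.457  0.138 -0.879] x [0.822 0.311 0.477]
0.07 68 a med 0.5067 lat [0.054  0.0598 0.0887] [99. 77. 59.]
0.08 258 a med 0.4955 lat [0.0543 0.0667 0.088 ] [129. 105.  82.]
0.09 221 a med 0.5001 lat [0.0604 0.0704 0.0817] [212. 186. 146.]
0.1 227 a med 0.5073 lat [0.0604 0.0705 0.0811] [218. 192. 152.]
0.11 250 a med 0.5142 lat [0.0608 0.0706 0.0811] [220. 194. 154.]
0.12 285 a med 0.5215 lat [0.0606 0.0711 0.0815] [219. 193. 153.]
0.13 311 a med 0.5283 lat [0.0609 0.0717 0.0818] [220. 195. 155.]
0.14 576 a med 0.5347 lat [0.0523 0.0714 0.0899] [199. 197. 197.]
0.15 686 a med 0.5416 lat [0.0523 0.0708 0.0898] [195. 193. 194.]
0.16 867 a med 0.5494 lat [0.0524 0.0709 0.0898] [139. 137. 138.]
0.17 824 a med 0.5572 lat [0.0531 0.0713 0.0892] [57. 55. 56.]
0.18 921 a med 0.5641 lat [0.0529 0.0711 0.0893] [51. 49. 50.]
0.19 1037 a med 0.5712 lat [0.0528 0.0711 0.0891] [47. 46. 47.]
0.2 1788 a med 0.5794 lat [0.0531 0.0715 0.0887] [50. 49. 50.]
```

View pics/w9.png

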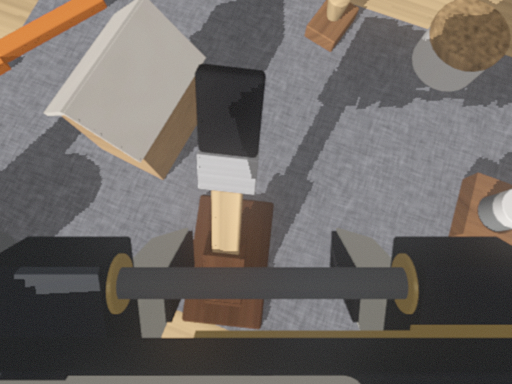

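The wrist picture shows the brush free, with handle (228,225), ferrule (228,172) and bristles (232,110). The depth slices give its axis at 35° lean, and its lateral place to within a millimetre. The arm is near its joint 4 and 6 limits, so I'll use less tilt (22°).

```bash
python3 - <<'E'
from w import *
G=np.array([.4912,.1957,.112]);R,z=toolR(22);c=np.array([np.cos(A),np.sin(A),0])
p=G-.02*c+[0,0,.1]+.055*z;print(p.round(4),R.as_euler('xyz').round(3))
plan(p,R,6)
E
```

```text
[0.4918 0.1958 0.161 ] [ 3.142 -0.384  0.244]
6 rows dp [ 0.074 -0.132  0.066] ang [-0.042 -0.273  0.25 ]
```

Call:
apply_moves:
  angular:
    - [-0.04,-0.27,0.25]
    - [-0.04,-0.27,0.25]
    - [-0.04,-0.27,0.25]
    - [-0.04,-0.27,0.25]
    - [-0.04,-0.27,0.25]
    - [-0.04,-0.27,0.25]
    - [0,0,0]
    - [0,0,0]
    - [0,0,0]
    - [0,0,0]
  dp:
    - [0.07,-0.13,0.07]
    - [0.07,-0.13,0.07]
    - [0.07,-0.13,0.07]
    - [0.07,-0.13,0.07]
    - [0.07,-0.13,0.07]
    - [0.07,-0.13,0.07]
    - [0,0,0]
    - [0,0,0]
    - [0,0,0]
    - [0,0,0]
  grip: [0.75,0.75,0.75,0.75,0.75,0.75,0.75,0.75,0.75,0.75]

```text
t: 20.77
tool_pos: [0.4909, 0.1923, 0.1593]
orientation: [3.137, -0.383, 0.252]
force: [0.4, -0.5, -0.9]
opening: 0.0691
grasp_force: 0.0
```

```bash
python3 - <<'E'
from w import *
G=np.array([.4912,.1957,.112]);R,z=toolR(22);c=np.array([np.cos(A),np.sin(A),0])
s=sense();print(np.round(s['joints'],3),np.round(s['qd'],2))
p0=G-.02*c+[0,0,.1]+.055*z;plan(p0,R,1);print(np.array(s['tool_pos']))
plan(G+.055*z,R,5)
E
```

```text
[ 0.545  0.182 -1.106  2.227  0.556  0.523 -2.286] [ 0.   -0.01 -0.   -0.    0.    0.   -0.01]
1 rows dp [ 0.076 -0.108 -0.031] ang [0.017 0.012 0.107]
[0.49088295 0.19227462 0.15928991]
5 rows dp [-0.111 -0.023  0.662] ang [0.003 0.002 0.021]
```

Call:
apply_moves:
  angular:
    - [0,0,0.1]
    - [0,0,0]
    - [0,0,0]
    - [0,0,0]
    - [0,0,0]
    - [0,0,0]
    - [0,0,0]
    - [0,0,0]
    - [0,0,0]
    - [0,0,0]
  dp:
    - [0.07,-0.11,-0.03]
    - [-0.06,0,0.3]
    - [-0.12,0,0.6]
    - [-0.12,0,0.6]
    - [-0.12,0,0.6]
    - [-0.12,0,0.6]
    - [-0.08,0,0.4]
    - [-0.04,0,0.2]
    - [0,0,0]
    - [0,0,0]
  grip: [0.75,0.75,0.75,0.75,0.75,0.75,0.75,0.75,0.75,0.75]

```text
t: 21.6
tool_pos: [0.5091, 0.2017, 0.0663]
orientation: [3.141, -0.383, 0.245]
force: [0.7, 0.2, -0.0]
opening: 0.069
grasp_force: 0.0
```

```bash
python3 - <<'E'
from w import *
G=np.array([.4912,.1957,.112]);R,z=toolR(22)
s=sense();print(np.round(s['joints'],3),s['force'])
plan(G+.055*z,R,1)
E
```

```text
[-0.138  0.312 -0.398  2.268  0.809  0.296 -2.567] [ 0.65294053  0.16854894 -0.00912206]
1 rows dp [-0.013  0.05   0.187] ang [0.    0.014 0.015]
```

Call:
apply_moves:
  angular:
    - [0,0,0]
    - [0,0,0]
    - [0,0,0]
    - [0,0,0]
    - [0,0,0]
    - [0,0,0]
    - [0,0,0]
    - [0,0,0]
    - [0,0,0]
    - [0,0,0]
  dp:
    - [0,0.05,0]
    - [0,0,0]
    - [0,0,0]
    - [0,0,0]
    - [0,0,0]
    - [0,0,0]
    - [0,0,0]
    - [0,0,0]
    - [0,0,0]
    - [0,0,0]
  grip: [0.1,0.1,0.1,0.1,0.1,0.1,0.1,0.1,0.1,0.1]
  force: 35

```text
t: 22.43
tool_pos: [0.51, 0.1997, 0.0663]
orientation: [3.141, -0.383, 0.244]
force: [0.1, 0.0, 0.0]
opening: 0.0221
grasp_force: 35.0
```

Call:
apply_moves:
  angular:
    - [0,0,0]
    - [0,0,0]
    - [0,0,0]
    - [0,0,0]
    - [0,0,0]
    - [0,0,0]
    - [0,0,0]
    - [0,0,0]
    - [0,0,0]
    - [0,0,0]
  dp:
    - [0,0,0]
    - [0,0,0]
    - [0,0,0]
    - [0,0,0]
    - [0,0,0]
    - [0,0,0]
    - [0,0,0]
    - [0,0,0]
    - [0,0,0]
    - [0,0,0]
  grip: [0.1,0.1,0.1,0.1,0.1,0.1,0.1,0.1,0.1,0.1]

```text
t: 23.27
tool_pos: [0.5099, 0.1997, 0.0663]
orientation: [3.142, -0.383, 0.244]
force: [0.7, 0.7, 0.3]
opening: 0.0217
grasp_force: 35.0
```

```bash
python3 - <<'E'
from w import *
s=sense();print(np.round(s['joints'],3),np.round(s['force'],1),s['opening'],s['grasp_force'])
b=np.array([np.sin(np.radians(35))*np.cos(A),np.sin(np.radians(35))*np.sin(A),np.cos(np.radians(35))])
R=rpy(*s['orientation']);print("b in tool",R.inv().apply(b).round(3))
E
```

```text
[-0.132  0.312 -0.398  2.269  0.807  0.294 -2.562] [0.7 0.7 0.3] 0.021718335495368734 34.970428347587585
b in tool [ 0.838 -0.    -0.545]
```

Call:
apply_moves:
  angular:
    - [0,0,0]
    - [0,0,0]
    - [0,0,0]
    - [0,0,0]
    - [0,0,0]
    - [0,0,0]
    - [0,0,0]
    - [0,0,0]
    - [0,0,0]
    - [0,0,0]
  dp:
    - [0.1,0,-0.065]
    - [0.2,0,-0.13]
    - [0.3,0,-0.195]
    - [0.3,0,-0.195]
    - [0.3,0,-0.195]
    - [0.3,0,-0.195]
    - [0.3,0,-0.195]
    - [0.3,0,-0.195]
    - [0.2,0,-0.13]
    - [0.1,0,-0.065]
  grip: [0.1,0.1,0.1,0.1,0.1,0.1,0.1,0.1,0.1,0.1]

```text
t: 24.1
tool_pos: [0.5584, 0.2116, 0.1374]
orientation: [-3.141, -0.384, 0.243]
force: [0.2, 0.2, -0.3]
opening: 0.0216
grasp_force: 35.0
```

Call:
apply_moves:
  angular:
    - [0,0,0]
    - [0,0,0]
    - [0,0,0]
    - [0,0,0]
    - [0,0,0]
    - [0,0,0]
    - [0,0,0]
    - [0,0,0]
    - [0,0,0]
    - [0,0,0]
  dp:
    - [0.1,0,-0.065]
    - [0.2,0,-0.13]
    - [0.3,0,-0.195]
    - [0.3,0,-0.3]
    - [0.2,0,-0.4]
    - [0.2,0,-0.4]
    - [0,0,-0.3]
    - [0,0,0]
    - [0,0,0]
    - [0,0,0]
  grip: [0.1,0.1,0.1,0.1,0.1,0.1,0.1,0.1,0.1,0.1]

```text
t: 24.93
tool_pos: [0.5728, 0.215, 0.2003]
orientation: [3.141, -0.382, 0.244]
force: [-0.1, 0.1, -1.9]
opening: 0.0214
grasp_force: 35.0
```

```bash
cat >br.py <<'E'
from w import *
def brush(d,nb=1):
    s=sense();R=rpy(*s['orientation']);p=np.array(s['tool_pos']);print(np.round(s['joints'],3),np.round(s['force'],1),s['opening'])
    P=cloud(d).reshape(-1,3);C=d['color'].reshape(-1,3).astype(int)
    L=R.inv().apply(np.nan_to_num(P,nan=9)-p)   # tool coords
    m=(L[:,0]>.025)&(L[:,0]<.17)&(abs(L[:,1])<.035)&(L[:,2]>-.17)&(L[:,2]<-.02)
    q=L[m];c=C[m]
    dark=(c.max(1)<85);print("n",m.sum(),"dark",dark.sum())
    for x0 in np.arange(.03,.13,.01):
        k=abs(q[:,0]-x0)<.003
        if k.sum()>5:print("  x",round(x0,3),k.sum(),"y",np.percentile(q[k,1],[3,97]).round(4),"z",np.percentile(q[k,2],[10,50,90]).round(4),c[k].mean(0).round())
    return q,c,p,R
E
python3 - <<'E'
from br import *
d=wrist("w10");brush(d)
E
```

```text
t 24.9833 tcp [0.5726 0.215  0.2   ] [ 3.1412 -0.3816  0.2441]
[ 0.137  0.214 -0.66   2.015  0.388  0.616 -2.093] [-0.2  0.3 -1. ] 0.021439391760537413
n 67218 dark 55200
  x 0.03 12418 y [-0.0322  0.0324] z [-0.1424 -0.1244 -0.0802] [82. 80. 78.]
  x 0.04 6929 y [-0.0332  0.0332] z [-0.1227 -0.1134 -0.0836] [84. 84. 84.]
  x 0.05 1925 y [-0.0172  0.0182] z [-0.0915 -0.0898 -0.0881] [51. 50. 51.]
  x 0.06 2503 y [-0.0172  0.0182] z [-0.0979 -0.0963 -0.0945] [49. 48. 50.]
  x 0.07 3400 y [-0.0171  0.0182] z [-0.1045 -0.1028 -0.101 ] [50. 49. 52.]
  x 0.08 4602 y [-0.0171  0.0184] z [-0.111  -0.1092 -0.1074] [57. 54. 55.]
  x 0.09 3707 y [-0.0165  0.0178] z [-0.1129 -0.1111 -0.107 ] [68. 58. 53.]
```

```bash
python3 - <<'E'
from br import *
v=np.array([.0672,0,-.0935]);B=np.array([.5655,.3205,.26])
R,z=toolR(-33,np.radians(45));p=B-R.apply(v);print(p.round(4),R.as_euler('xyz').round(3))
plan(p,R,20)
s=sense();p0=np.array(s['tool_pos']);R0=rpy(*s['orientation'])
w=(R0.inv()*R).as_rotvec()/20;S=sum(Ro.from_rotvec(w*k).as_matrix() for k in range(20));dp=np.linalg.solve(S,R0.inv().apply(p-p0))
for k in range(21):
    if k%4==0:
        b=R0.apply([.838,0,-.545]);c=p0+R0.apply(v);print(k,"tcp",p0.round(3),"tip",(c+.0275*b).round(3),"foot",(c-.1925*b).round(3))
    p0=p0+R0.apply(dp);R0=R0*Ro.from_rotvec(w)
E
```

```text
[0.4896 0.2446 0.2182] [3.142 0.576 0.785]
20 rows dp [-0.105 -0.108 -0.029] ang [-0.039 -0.668 -0.401]
0 tcp [0.573 0.215 0.2  ] tip [0.615 0.226 0.334] foot [0.492 0.195 0.154]
4 tcp [0.556 0.224 0.199] tip [0.618 0.252 0.323] foot [0.472 0.192 0.17 ]
8 tcp [0.54  0.231 0.2  ] tip [0.617 0.277 0.309] foot [0.456 0.189 0.189]
12 tcp [0.522 0.237 0.204] tip [0.612 0.301 0.293] foot [0.443 0.186 0.211]
16 tcp [0.506 0.241 0.21 ] tip [0.601 0.322 0.276] foot [0.434 0.184 0.235]
20 tcp [0.49  0.245 0.218] tip [0.585 0.34  0.26 ] foot [0.429 0.184 0.26 ]
```

Call:
apply_moves:
  angular:
    - [-0.04,-0.67,-0.4]
    - [-0.04,-0.67,-0.4]
    - [-0.04,-0.67,-0.4]
    - [-0.04,-0.67,-0.4]
    - [-0.04,-0.67,-0.4]
    - [-0.04,-0.67,-0.4]
    - [-0.04,-0.67,-0.4]
    - [-0.04,-0.67,-0.4]
    - [-0.04,-0.67,-0.4]
    - [-0.04,-0.67,-0.4]
  dp:
    - [-0.1,-0.11,-0.03]
    - [-0.1,-0.11,-0.03]
    - [-0.1,-0.11,-0.03]
    - [-0.1,-0.11,-0.03]
    - [-0.1,-0.11,-0.03]
    - [-0.1,-0.11,-0.03]
    - [-0.1,-0.11,-0.03]
    - [-0.1,-0.11,-0.03]
    - [-0.1,-0.11,-0.03]
    - [-0.1,-0.11,-0.03]
  grip: [0.1,0.1,0.1,0.1,0.1,0.1,0.1,0.1,0.1,0.1]

```text
t: 25.82
tool_pos: [0.5325, 0.2353, 0.2024]
orientation: [3.074, 0.1, 0.508]
force: [0.4, 0.3, -1.0]
opening: 0.0217
grasp_force: 35.0
```

Call:
apply_moves:
  angular:
    - [-0.04,-0.67,-0.4]
    - [-0.04,-0.67,-0.4]
    - [-0.04,-0.67,-0.4]
    - [-0.04,-0.67,-0.4]
    - [-0.04,-0.67,-0.4]
    - [-0.04,-0.67,-0.4]
    - [-0.04,-0.67,-0.4]
    - [-0.04,-0.67,-0.4]
    - [-0.04,-0.67,-0.4]
    - [-0.04,-0.67,-0.4]
  dp:
    - [-0.1,-0.11,-0.03]
    - [-0.1,-0.11,-0.03]
    - [-0.1,-0.11,-0.03]
    - [-0.1,-0.11,-0.03]
    - [-0.1,-0.11,-0.03]
    - [-0.1,-0.11,-0.03]
    - [-0.1,-0.11,-0.03]
    - [-0.1,-0.11,-0.03]
    - [-0.1,-0.11,-0.03]
    - [-0.1,-0.11,-0.03]
  grip: [0.1,0.1,0.1,0.1,0.1,0.1,0.1,0.1,0.1,0.1]

```text
t: 26.65
tool_pos: [0.4922, 0.2475, 0.2182]
orientation: [3.14, 0.58, 0.785]
force: [-0.1, -0.1, -0.9]
opening: 0.0216
grasp_force: 35.0
```

Call:
apply_moves:
  angular:
    - [0,0,0]
    - [0,0,0]
    - [0,0,0]
    - [0,0,0]
    - [0,0,0]
    - [0,0,0]
    - [0,0,0]
    - [0,0,0]
    - [0,0,0]
    - [0,0,0]
  dp:
    - [0,0,0]
    - [0,0,0]
    - [0,0,0]
    - [0,0,0]
    - [0,0,0]
    - [0,0,0]
    - [0,0,0]
    - [0,0,0]
    - [0,0,0]
    - [0,0,0]
  grip: [0.1,0.1,0.1,0.1,0.1,0.1,0.1,0.1,0.1,0.1]

```text
t: 27.48
tool_pos: [0.4923, 0.2475, 0.2195]
orientation: [3.139, 0.577, 0.783]
force: [1.1, 0.3, -1.2]
opening: 0.0218
grasp_force: 35.0
```

```bash
cat >fin.py <<'E'
from br import *
def gable(P,C,tag):
    m=(P[:,0]>.46)&(P[:,0]<.68)&(P[:,1]>.21)&(P[:,1]<.43)&(P[:,2]>.1)&(P[:,2]<.15)&(C.min(1)>60);q=P[m]
    if len(q)<200:print(tag,"house few",len(q));return
    f=lambda v:v[2]-v[3]*abs((q[:,0]-.565)*-np.sin(v[0])+(q[:,1]-.32)*np.cos(v[0])-v[1])-q[:,2]
    s=least_squares(f,[-.12,0,.141,1],loss='soft_l1',f_scale=.003);u=np.array([np.cos(s.x[0]),np.sin(s.x[0])]);l=(q[:,:2]-[.565,.32])@u
    print(tag,"house",len(q),s.x.round(3),"len",np.ptp(l).round(3),"mid",(np.array([.565,.32])+u*(l.max()+l.min())/2+np.array([-u[1],u[0]])*s.x[1]).round(4))
def look(tag):
    d=wrist(tag);q,c,p,R=brush(d)
    k=(c.max(1)<85)&(abs(q[:,1])<.022)&(q[:,0]>.048);g=q[k]
    k2=(q[:,0]>.05)&(abs(q[:,1])<.022);W=R.apply(q[k2])+p
    print("surface world: z pct",np.percentile(W[:,2],[3,50,97]).round(4))
    A_=np.c_[W[:,:2]-W[:,:2].mean(0),np.ones(len(W))];co=np.linalg.lstsq(A_,W[:,2],rcond=None)[0];print("tilt deg x,y",np.degrees(np.arctan(co[:2])).round(2))
    v=np.array([.0672,0,-.0935]);print("bristles pt",(p+R.apply(v)).round(4),"axis",R.apply([.838,0,-.545]).round(3))
    gable(cloud(d).reshape(-1,3),d['color'].reshape(-1,3).astype(int),"wrist")
    for c_ in("scene","top"):
        e=snapshot(c_);np.savez(f"pics/{tag}{c_}.npz",**e);cv2.imwrite(f"pics/{tag}{c_}.png",e['color'][:,:,::-1]);gable(cloud(e).reshape(-1,3),e['color'].reshape(-1,3).astype(int),c_)
        P=cloud(e).reshape(-1,3);C=e['color'].reshape(-1,3).astype(int);b=p+R.apply(v)
        m=(np.hypot(P[:,0]-b[0],P[:,1]-b[1])<.06)&(abs(P[:,2]-b[2]-.006)<.02)&(C.max(1)<75);
        if m.sum()>5:print(c_,"dark",m.sum(),P[m].min(0).round(3),P[m].max(0).round(3),np.median(P[m],0).round(4))
E
python3 -c "
from fin import *
look('w11')"
```

```text
t 27.5333 tcp [0.4923 0.2475 0.2195] [3.1395 0.5769 0.7831]
[-0.216  0.791 -0.673  1.246  0.429  1.837 -1.671] [-1.2 -0.8 -0.4] 0.021491329313591125
n 66589 dark 53778
  x 0.03 9978 y [-0.0322  0.0323] z [-0.1373 -0.1247 -0.08  ] [85. 81. 79.]
  x 0.04 4340 y [-0.0326  0.0326] z [-0.1228 -0.1107 -0.084 ] [100.  94.  91.]
  x 0.05 1926 y [-0.0168  0.0186] z [-0.0924 -0.0906 -0.089 ] [59. 51. 48.]
  x 0.06 2546 y [-0.0167  0.0187] z [-0.0987 -0.0971 -0.0954] [52. 46. 43.]
  x 0.07 3344 y [-0.0167  0.0188] z [-0.1052 -0.1035 -0.1018] [46. 42. 41.]
  x 0.08 4703 y [-0.0166  0.0188] z [-0.1117 -0.11   -0.1081] [41. 39. 40.]
  x 0.09 3595 y [-0.016   0.0183] z [-0.1135 -0.1115 -0.1076] [53. 51. 50.]
surface world: z pct [0.2607 0.2679 0.269 ]
tilt deg x,y [-2.57 -2.57]
bristles pt [0.5682 0.3234 0.2612] axis [ 0.708  0.706 -0.   ]
wrist house 1943 [-0.12   0.002  0.141  0.987] len 0.073 mid [0.5472 0.3242]
scene house 847 [-0.122  0.     0.139  0.959] len 0.114 mid [0.5658 0.32  ]
scene dark 67 [0.563 0.32  0.259] [0.6   0.349 0.269] [0.583  0.3324 0.2664]
top house few 13
```

View pics/w11.png

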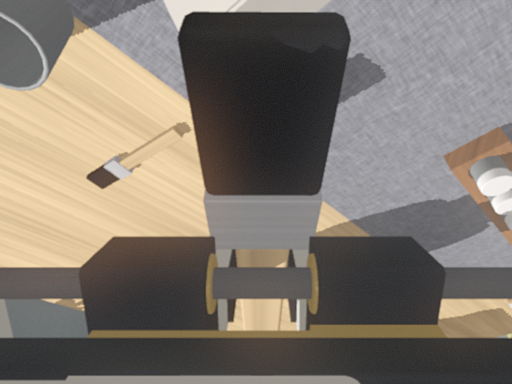

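```bash
python3 - <<'E'
from br import *
s=sense();R=rpy(*s['orientation']);R1=toolR(-33,np.radians(45))[0]
plan(np.array(s['tool_pos'])+[-.002,-.003,-.067],R,7)
E
```

```text
7 rows dp [0.16  0.003 0.277] ang [0. 0. 0.]
```

Call:
apply_moves:
  angular:
    - [0,0,0]
    - [0,0,0]
    - [0,0,0]
    - [0,0,0]
    - [0,0,0]
    - [0,0,0]
    - [0,0,0]
    - [0,0,0]
    - [0,0,0]
    - [0,0,0]
  dp:
    - [0.08,0,0.14]
    - [0.16,0,0.28]
    - [0.16,0,0.28]
    - [0.16,0,0.28]
    - [0.16,0,0.28]
    - [0.16,0,0.28]
    - [0.16,0,0.28]
    - [0.08,0,0.13]
    - [0,0,0]
    - [0,0,0]
  grip: [0.1,0.1,0.1,0.1,0.1,0.1,0.1,0.1,0.1,0.1]

```text
t: 28.47
tool_pos: [0.4895, 0.2448, 0.1519]
orientation: [3.14, 0.578, 0.784]
force: [0.1, 0.4, -0.0]
opening: 0.0217
grasp_force: 35.0
```

Call:
apply_moves:
  angular:
    - [0,0,0]
    - [0,0,0]
    - [0,0,0]
    - [0,0,0]
    - [0,0,0]
    - [0,0,0]
    - [0,0,0]
    - [0,0,0]
    - [0,0,0]
    - [0,0,0]
  dp:
    - [0,0,0]
    - [0,0,0]
    - [0,0,0]
    - [0,0,0]
    - [0,0,0]
    - [0,0,0]
    - [0,0,0]
    - [0,0,0]
    - [0,0,0]
    - [0,0,0]
  grip: [0.1,0.1,0.1,0.1,0.1,0.1,0.1,0.1,0.1,0.1]

```text
t: 29.3
tool_pos: [0.4897, 0.2448, 0.1521]
orientation: [3.14, 0.577, 0.783]
force: [-0.2, -0.8, -0.1]
opening: 0.0217
grasp_force: 35.0
```

```bash
python3 -c "
from fin import *
look('w12')
S=cloud(dict(np.load('pics/w12scene.npz')))
for y in(-.274,-.22,-.166,-.112,-.058):print(y,disc(S,.596,y,.06,r=.025))
s=sense();print(np.abs(s['qd']).max())
a=cv2.imread('pics/w12scene.png');cv2.imwrite('pics/m12.png',cv2.resize(a[60:360,110:440],(660,600)))
"
```

```text
t 29.35 tcp [0.4897 0.2448 0.1521] [3.1396 0.5771 0.7832]
[-0.213  0.848 -0.658  1.31   0.454  1.73  -1.692] [-0.3  0.4 -1.3] 0.021730595607298196
n 68955 dark 54365
  x 0.03 10351 y [-0.0325  0.0323] z [-0.14   -0.1248 -0.0801] [82. 79. 77.]
  x 0.04 4800 y [-0.0328  0.0328] z [-0.123  -0.1118 -0.0841] [95. 90. 87.]
  x 0.05 1923 y [-0.0168  0.0186] z [-0.0923 -0.0906 -0.0889] [55. 49. 47.]
  x 0.06 2530 y [-0.0168  0.0186] z [-0.0987 -0.097  -0.0953] [47. 43. 42.]
  x 0.07 3384 y [-0.017   0.0187] z [-0.1052 -0.1035 -0.1018] [43. 40. 40.]
  x 0.08 4712 y [-0.017   0.0187] z [-0.1116 -0.1099 -0.1081] [45. 44. 43.]
  x 0.09 3632 y [-0.0161  0.0182] z [-0.1135 -0.1115 -0.1074] [61. 57. 54.]
  x 0.11 1502 y [-0.0335  0.0332] z [-0.0526 -0.0428 -0.0346] [219. 212. 204.]
surface world: z pct [0.1364 0.2004 0.2015]
tilt deg x,y [ 1.45 -1.45]
bristles pt [0.5656 0.3207 0.1938] axis [ 0.708  0.706 -0.   ]
wrist house 7847 [-0.12   0.002  0.141  0.992] len 0.107 mid [0.5631 0.3223]
scene house 608 [-0.123  0.     0.138  0.932] len 0.113 mid [0.5661 0.3199]
scene dark 80 [0.561 0.314 0.191] [0.598 0.348 0.202] [0.5804 0.3281 0.199 ]
top house few 4
-0.274 (207, array([ 0.5957, -0.2753]), array([ 0.5958, -0.2758]), 0.0191, np.float64(0.0589))
-0.22 (191, array([ 0.5956, -0.2218]), array([ 0.5958, -0.2213]), 0.0192, np.float64(0.0588))
-0.166 (178, array([ 0.5964, -0.1675]), array([ 0.5964, -0.1674]), 0.0191, np.float64(0.0589))
-0.112 (168, array([ 0.5964, -0.1141]), array([ 0.5967, -0.1139]), 0.019, np.float64(0.0589))
-0.058 (153, array([ 0.5974, -0.0598]), array([ 0.5969, -0.0598]), 0.0189, np.float64(0.0587))
0.002430332984618397
```

View pics/m12.png

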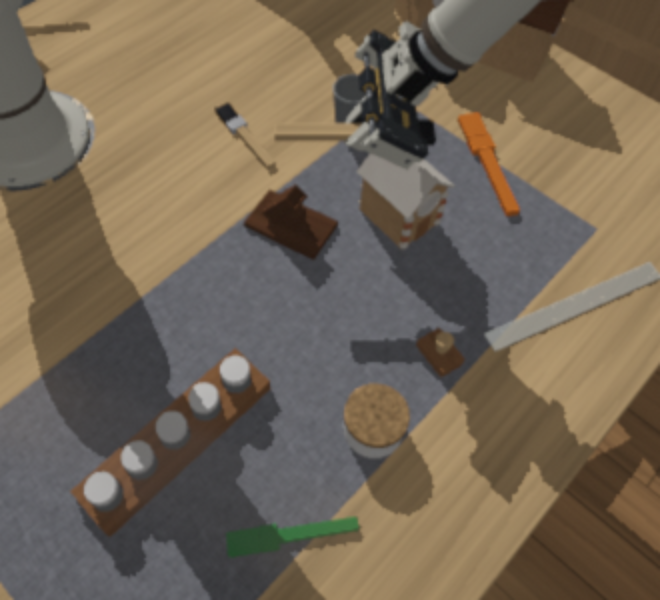

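The picture shows five pots seated in the rack (from (103,490) to (235,370)), the holder empty at (290,220), and the brush held level over the unmoved house at (405,180). The bristle point is at (0.566, 0.321, 0.194), 53 mm above the ridge, and the arm is still.

```bash
python3 -c "
from rig import job_done
print(job_done())"
```

```text
the job is handed in; nothing more can be done
None
```

Job handed in at about 29 s: both spare pots are fully down in the two empty wells, and the brush is held level and still over the middle of the roof, its bristles' centre about 53 mm above the ridge, with the house unmoved.

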